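# Clamp up an oak board for the sink

### The arm

A 6-joint arm with a two-finger parallel gripper is mounted at the origin on the work surface. World frame = base frame: x ahead of the robot, y to its left, z up, the work surface at z = 0. Lengths are in m, angles in rad, forces in N, time in s.
With the tool pointing down it reaches from about 0.425 to 0.95 m from the base axis. Payload 3.5 kg.
Tool frame: the origin (TCP) lies on the centre line of the jaws, within the pads' length; the fingertips stand 25 mm ahead of it and the grasp point (between the pads) lies 6 mm ahead of it (ctrl.finger_overhang is the distance from the TCP to the fingertips, in m); z points along the fingers, y is the line along which they close (so a half turn about z gives the same grasp; the last joint's range is limited). The gripper opens to 85 mm and grips with 20 to 120 N. Pads are 22 mm wide; open, the fingers measure 114 mm over their backs; the gripper's body (76 mm by 85 mm) begins 54 mm behind the grasp point. The pads swing forward as they close: fully open they stand 13 mm farther back than shut.
Start: joints at [1.137, 0.286, 1.577, -0, 1.279, -0.15], TCP at [0.189, 0.648, 0.256] pointing down, gripper open.
Joint ranges: [-2.77, 2.77], [-0.9, 2.22], [0.21, 2.48], [-1.53, 4.67], [0.24, 2.81], [-2.84, 2.84]. Speed limits (rad/s): [2.79, 2.79, 3.14, 3.14, 3.14, 3.14].

### API

Orientations are given as a unit quaternion [x, y, z, w].
In Python, from plant import get_state, imaging, job, ctrl gives the robot as it stands.
- The arm moves only by the tool jog_arm, never from a script. Its argument "increments" is a list of rows, each an object of numbers: "dx", "dy", "dz": the shift along the world's x, y, z each as a share of 12 cm, from -1 to 1; "ax", "ay", "az": the turn, a rotation vector about the world's x, y, z each as a share of pi/2 rad, from -1 to 1; "gripper": the gripper command: -1 is shut, 1 is fully open, values between are in proportion. A call has 1 to 10 rows; each row is the pose to reach, as a shift and turn from the pose commanded when the call began; what a row does not reach only later rows make up. A row lasts 1/10 s, in which the tool goes at most 50 mm and 8.59 degrees, less where a joint would pass 70% of its speed; a pose out of reach is approached as far as the arm can. A call with a number of a shift or a turn outside -1 to 1 is refused whole. A call with a gripper value outside its range is refused whole. The fingers move at their own pace and stop on an object; "force" is the grip in N (left out, the last holds). Time passes only in rows, so rows that repeat a pose let the fingers close. It gives the time, the measured TCP pose, the force, the opening and the grip force at its end, in the units of the state.
- get_state(): the state, without advancing time (a new reading comes with each control period).
- imaging.read_camera(name): name is "scene" or "top" or "wrist"; returns a dict with "frame" (420x560x3 uint8, blue, green, red), "depth" (420x560 float32, m along the optical axis (not along the pixel's ray), 0 where there is no reading), "camera_matrix" (3x3 intrinsics, pixels), "extrinsics" (4x4, takes a point from camera to world coordinates); the wrist camera has in their place "mount" (4x4, takes a point from camera to tool coordinates, whose origin is the TCP and whose axes are the flange's). Camera axes: x right, y up, looking along -z (the intrinsics and any distortion apply to the point x, -y, -z); pixel columns grow to the right and rows downward; lengths in m; the calibration is good to about 2 mm. A picture is of the moment at which its call begins: read the wrist's pose just before it.
- job.sign_off(): hands the job in; it is judged then, once.
The state is a dict: "time": time; "qpos": joint angles; "dq": joint speeds; "joint_efforts": joint torques, N m; "eef_pos": TCP position; "tcp_rot": TCP orientation; "contact_force": force on the tool from outside, world axes, zero at the start; "wrist_torque": the same for the moment, N m; "opening": opening from 0.0 (shut) to 1.0 (fully open); "finger_force": force on a finger pad.
Only numpy, scipy, OpenCV 4.12 (cv2) and the standard library are available. Lean on these libraries where they do the work, as an engineer would, in place of code of your own. Each camera call takes 0.05 s, during which the arm holds its last target. There are 200 camera calls.

### The job

Clamp up the little oak board: lay all the long oak strips flat on the two bars of the vise, side by side and roughly centred across the bars, then crank the jaw up until they are squeezed tight together, and once they are tight rest the half brick flat on the middle of them to keep the board flat. Leave the vise tightened, stand the glue bottle back upright on the tiled ledge, and leave the bottles already there and the short offcut as they are.

Things in the scene. Friction and masses are not known exactly. Their poses are not given: they have to be found in the camera images.
- vise: Fixed grey twin-bar vise. Origin on the counter under its middle; y runs along it from fixed jaw to crank, z up. Fixed jaw face, 130 mm wide, at y = -160 mm. Two level steel bars, 12 mm wide, along y at x = -50 and +50 mm, tops at z = 115 mm. Both jaws stand 15 mm above the bar tops. The 18 mm screw runs along x = 0, 21 mm below the bar tops; the bar ends and screw plate are at y = +80 mm.
- jaw_pad: Rubber-faced pad of the moving jaw, 128 mm wide, 30 mm high. Origin on the vise's centre line in the plane of the face that looks at the fixed jaw, at counter height; axes as the vise's. With the crank at 0 the face is 200 mm from the fixed face; the jaw block behind it is 32 mm thick. The pad gives up to 3 mm under load (30 N per mm), then it is solid.
- crank (a joint): Crank angle, rad, many turns (0 to 59). Rising = clockwise seen from the crank end = jaw moves towards the fixed jaw, 15 mm per turn (2.387 mm per rad). At 0 and each full turn the crank points straight up; at +1.57 it points to the vise's -x. It takes about 7 N at the grip to turn, more once the work is gripped, and stays where it is left (self-locking).
- crank_grip (a point): Point on the crank's grip to hold: the grip is a freely spinning wooden sleeve, 22 mm thick, 74 mm long, parallel to the vise's y axis, 45 mm from the crank's axis. The point is on its centre line, 44 mm out from the crank arm and 5 mm outside the sleeve's middle.
- crank_axis (a point): Centre of the circle that crank_grip travels (radius 45 mm, in the vise's x-z plane): 85 mm above the counter, at vise x = 0, y = +165 mm. The crank's hub (26 mm across) ends 41 mm nearer to the jaws, the screw plate 69 mm nearer.
- ledge: Raised narrow tiled ledge (upstand) at the right of the counter, 72 mm deep (y), its top 100 mm above the counter. Origin at counter height under its middle line; it runs along its x from -230 to +400 mm. Two bottles stand on it near x = -150 and +150 mm; the stretch of 200 mm between them is free.
- brick_mid (a point): Centre of the loose red half brick, 105 mm (its x) by 60 mm (y) by 45 mm (z), about 0.5 kg, lying flat on the counter.
- glue_mid (a point): Middle of the capped glue bottle (cream, paper label, pointed orange cap), half-way up its 150 mm: a straight cylinder 52 mm across up to 110 mm from its foot, then shoulder and thin cap. Stands upright on the counter; z axis up. 0.25 kg.
- mat: Thin grey plastic mat, 3 mm thick, on which the strips lie at the start. Fixed.
- shampoo: Bystander: purple bottle, 52 mm across, 170 mm high, on the ledge, beyond its free stretch. Origin at its foot.
- lotion: Bystander: white bottle, 48 mm across, 130 mm high, on the ledge, nearer than its free stretch. Origin at its foot.
- offcut: Bystander: short 90 mm oak offcut at the right of the mat; not part of the board.
- strip1_mid (a point): Centre of an oak strip, 200 mm (its x) by 28 mm (y) by 20 mm (z), about 75 g, lying flat on the mat. Three to five of strip1 to strip5 are there; absent ones read None.
- strip2_mid (a point): Centre of an oak strip, 200 mm (its x) by 28 mm (y) by 20 mm (z), about 75 g, lying flat on the mat. Three to five of strip1 to strip5 are there; absent ones read None.
- strip3_mid (a point): Centre of an oak strip, 200 mm (its x) by 28 mm (y) by 20 mm (z), about 75 g, lying flat on the mat. Three to five of strip1 to strip5 are there; absent ones read None.
- strip4_mid (a point): Centre of an oak strip, 200 mm (its x) by 28 mm (y) by 20 mm (z), about 75 g, lying flat on the mat. Three to five of strip1 to strip5 are there; absent ones read None.
- strip5_mid (a point): Centre of an oak strip, 200 mm (its x) by 28 mm (y) by 20 mm (z), about 75 g, lying flat on the mat. Three to five of strip1 to strip5 are there; absent ones read None.

How it is judged:
On the way, in this order (a step that is already met when the one before it is completed fails the run):
1. all strips lie flat across both bars, between the jaws (x of strip1_mid in the frame of vise between -0.025 and 0.025 m and z of strip1_mid in the frame of vise between 0.12 and 0.13 m and y of strip1_mid in the frame of vise between -0.16 and 0.045 m and angle between the x axis of each of strip1_mid, strip2_mid, strip3_mid, strip4_mid, strip5_mid and the x axis of vise, either way round below 0.25 rad and angle between the z axis of each of strip1_mid, strip2_mid, strip3_mid, strip4_mid, strip5_mid and the z axis of vise, either way round below 0.08 rad and x of strip2_mid in the frame of vise between -0.025 and 0.025 m and z of strip2_mid in the frame of vise between 0.12 and 0.13 m and y of strip2_mid in the frame of vise between -0.16 and 0.045 m and x of strip3_mid in the frame of vise between -0.025 and 0.025 m and z of strip3_mid in the frame of vise between 0.12 and 0.13 m and y of strip3_mid in the frame of vise between -0.16 and 0.045 m and x of strip4_mid in the frame of vise between -0.025 and 0.025 m and z of strip4_mid in the frame of vise between 0.12 and 0.13 m and y of strip4_mid in the frame of vise between -0.16 and 0.045 m and x of strip5_mid in the frame of vise between -0.025 and 0.025 m and z of strip5_mid in the frame of vise between 0.12 and 0.13 m and y of strip5_mid in the frame of vise between -0.16 and 0.045 m), for 0.2 s.
2. the jaw is cranked onto the strips and squeezes them (x of strip1_mid in the frame of vise between -0.025 and 0.025 m and z of strip1_mid in the frame of vise between 0.12 and 0.13 m and y of strip1_mid in the frame of vise between -0.16 and 0.045 m and angle between the x axis of each of strip1_mid, strip2_mid, strip3_mid, strip4_mid, strip5_mid and the x axis of vise, either way round below 0.1 rad and angle between the z axis of each of strip1_mid, strip2_mid, strip3_mid, strip4_mid, strip5_mid and the z axis of vise, either way round below 0.08 rad and x of strip2_mid in the frame of vise between -0.025 and 0.025 m and z of strip2_mid in the frame of vise between 0.12 and 0.13 m and y of strip2_mid in the frame of vise between -0.16 and 0.045 m and x of strip3_mid in the frame of vise between -0.025 and 0.025 m and z of strip3_mid in the frame of vise between 0.12 and 0.13 m and y of strip3_mid in the frame of vise between -0.16 and 0.045 m and x of strip4_mid in the frame of vise between -0.025 and 0.025 m and z of strip4_mid in the frame of vise between 0.12 and 0.13 m and y of strip4_mid in the frame of vise between -0.16 and 0.045 m and x of strip5_mid in the frame of vise between -0.025 and 0.025 m and z of strip5_mid in the frame of vise between 0.12 and 0.13 m and y of strip5_mid in the frame of vise between -0.16 and 0.045 m and (contact force between jaw_pad and strip1 above 15 N or contact force between jaw_pad and strip2 above 15 N or contact force between jaw_pad and strip3 above 15 N or contact force between jaw_pad and strip4 above 15 N or contact force between jaw_pad and strip5 above 15 N)), for 0.3 s.
3. the half brick rests flat on the clamped strips (x of brick_mid in the frame of vise between -0.05 and 0.05 m and z of brick_mid in the frame of vise between 0.152 and 0.163 m and angle between the z axis of brick_mid and the z axis of vise, either way round below 0.08 rad and y of brick_mid in the frame of vise above -0.14 m and y of brick_mid in the frame of jaw_pad below -0.02 m and (contact force between jaw_pad and strip1 above 15 N or contact force between jaw_pad and strip2 above 15 N or contact force between jaw_pad and strip3 above 15 N or contact force between jaw_pad and strip4 above 15 N or contact force between jaw_pad and strip5 above 15 N)), for 0.3 s.
At the end, for the whole second after the job is handed in: All strips flat on both bars (within 5 mm of height, 0.1 rad, 25 mm of centre); pad presses them with over 15 N; brick flat on them, its centre 20 mm in from both jaw faces and within 50 mm of the vise centre line; glue bottle upright on the ledge, within 30 mm of its middle line; all at rest (all of step 3 and x of strip1_mid in the frame of vise between -0.025 and 0.025 m and z of strip1_mid in the frame of vise between 0.12 and 0.13 m and y of strip1_mid in the frame of vise between -0.16 and 0.045 m and angle between the x axis of each of strip1_mid, strip2_mid, strip3_mid, strip4_mid, strip5_mid and the x axis of vise, either way round below 0.1 rad and angle between the z axis of each of strip1_mid, strip2_mid, strip3_mid, strip4_mid, strip5_mid and the z axis of vise, either way round below 0.08 rad and x of strip2_mid in the frame of vise between -0.025 and 0.025 m and z of strip2_mid in the frame of vise between 0.12 and 0.13 m and y of strip2_mid in the frame of vise between -0.16 and 0.045 m and x of strip3_mid in the frame of vise between -0.025 and 0.025 m and z of strip3_mid in the frame of vise between 0.12 and 0.13 m and y of strip3_mid in the frame of vise between -0.16 and 0.045 m and x of strip4_mid in the frame of vise between -0.025 and 0.025 m and z of strip4_mid in the frame of vise between 0.12 and 0.13 m and y of strip4_mid in the frame of vise between -0.16 and 0.045 m and x of strip5_mid in the frame of vise between -0.025 and 0.025 m and z of strip5_mid in the frame of vise between 0.12 and 0.13 m and y of strip5_mid in the frame of vise between -0.16 and 0.045 m and x of glue_mid in the frame of ledge between -0.23 and 0.4 m and y of glue_mid in the frame of ledge between -0.03 and 0.03 m and z of glue_mid in the frame of ledge between 0.168 and 0.183 m and angle between glue_mid's own z axis and vertical below 0.1 rad and linear speed of each of brick, glue, strip1, strip2, strip3, strip4, strip5 below 0.02 m/s); the robot touches nothing.
It fails at once if a bystander is knocked: moved more than 5 cm or tipped over (distance of any of shampoo, lotion, offcut from where it was at the start of the episode above 0.05 m or angle between any of shampoo, lotion, offcut's own z axis and vertical above 0.5 rad).
Of strip1, strip2, strip3, strip4, strip5 only 3 to 5 are there at a start; the rules pass over those that are not, and their reading is None.
At some moment in a run one of strip1, strip2, strip3, strip4, strip5, brick may be knocked a few centimetres aside while the robot is not near it.
It also fails if it takes over 210 s, if anything falls off the work surface, if the arm or the gripper's body presses on something with over 40 N, if the wrist force passes 120 N, or if a joint passes its speed limit or range.

## Working session

There is one attempt and no reset: what is moved stays moved. The work goes in short steps, Python scripts to look and compute and a tool call to move; the robot and the scene stay as the last step left them, time stands still between calls to the robot, and variables do not carry over. Pictures are saved under pics/ and viewed, at most 14 in all, crops included, and the job is handed in when it is done.

Besides the shell and the picture viewer there is one more tool, called after "Request:" as a command line: name --argument value ..., lists and objects as JSON in quotes. jog_arm: Moves the arm, as the interface text tells. Shift numbers are shares of 12 cm and turn numbers shares of pi/2 rad, none past 1 either way. Its arguments: {"type":"object","properties":{"increments":{"type":"array"},"force":{"type":"number"}},"required":["increments"]}

```bash
ls; mkdir -p pics; python3 - <<'E'
from plant import get_state, imaging, job, ctrl
import cv2, numpy as np, pickle
print(get_state())
for n in ("scene","top"):
    d=imaging.read_camera(n); cv2.imwrite(f"pics/{n}0.png",d["frame"]); pickle.dump(d,open(n+"0.pkl","wb"))
    print(n,d["camera_matrix"],d["extrinsics"],{k:v for k,v in d.items() if k not in("frame","depth","camera_matrix","extrinsics")})
E
```

```text
pics
{'time': 0.0, 'qpos': array([ 1.13702489e+00,  2.87193212e-01,  1.57817594e+00, -1.76453857e-05,
        1.27860384e+00, -1.50020151e-01]), 'dq': array([-2.85941250e-05,  5.96182199e-05, -3.07836642e-04, -6.22447904e-04,
        1.59236294e-03,  2.48785878e-04]), 'joint_efforts': array([-1.47522355e-04, -4.05959451e+01, -2.92641413e+01, -1.31817733e-04,
        5.63440437e-03, -1.77127663e-05]), 'eef_pos': array([0.18870578, 0.64746141, 0.25492932]), 'tcp_rot': array([ 1.41397535e-01,  9.89952181e-01, -1.14225524e-03, -3.34404483e-04]), 'contact_force': array([ 0.19905552,  0.70952358, -0.25622923]), 'wrist_torque': array([-0.03239719,  0.02473   , -0.00034505]), 'finger_force': 0.0, 'opening': 1.0000054964515668}
scene [[426.90470777   0.         282.92746412]
 [  0.         426.90470777 220.42950148]
 [  0.           0.           1.        ]] [[ 0.52038689 -0.71557768  0.46598935  1.04596121]
 [ 0.85392314  0.43378836 -0.28747683 -0.33719169]
 [ 0.00357125  0.54751827  0.83678611  1.04281577]
 [ 0.          0.          0.          1.        ]] {}
top [[381.10734714   0.         281.94690989]
 [  0.         381.10734714 215.89077183]
 [  0.           0.           1.        ]] [[-0.01692782  0.99638855 -0.08320644  0.4436776 ]
 [-0.99976455 -0.01799743 -0.01212163 -0.00283249]
 [-0.01357536  0.08298166  0.99645861  1.04250492]
 [ 0.          0.          0.          1.        ]] {}
```

View pics/scene0.png

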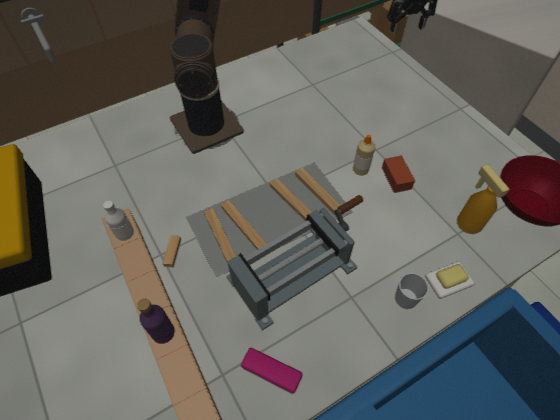

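View pics/top0.png

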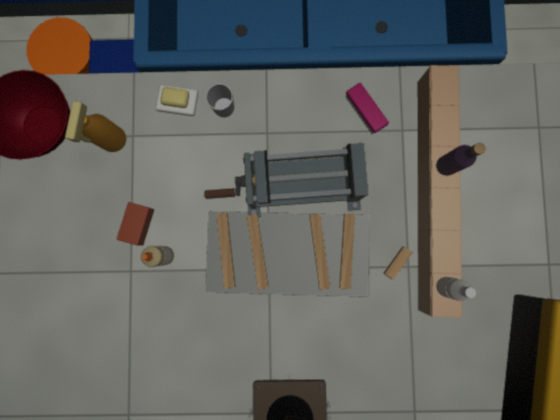

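The top view shows four strips on the mat at (226,250), (258,250), (320,250) and (348,250), with the offcut at (398,262). The vise is at about (305,175) with its crank on the left (220,193). The brick is at (135,224), the glue bottle at (155,256) and the ledge at column 445. The scene view shows the same layout, with the fixed jaw toward the ledge.

```bash
cat > h.py <<'E'
import numpy as np, cv2, pickle
def ray(d,uv,E=None):
    E=d["extrinsics"] if E is None else E
    uv=np.atleast_2d(uv).astype(float);K=d["camera_matrix"]
    c=np.c_[(uv[:,0]-K[0,2])/K[0,0],-(uv[:,1]-K[1,2])/K[1,1],-np.ones(len(uv))]
    return c@E[:3,:3].T, E[:3,3]
def onplane(d,uv,z,E=None):
    r,o=ray(d,uv,E); return o+r*((z-o[2])/r[:,2])[:,None]
def cloud(d,E=None):
    h,w=d["depth"].shape; v,u=np.mgrid[:h,:w]
    r,o=ray(d,np.c_[u.ravel(),v.ravel()],E)
    return (o+r*d["depth"].ravel()[:,None]).reshape(h,w,3)
def rect(d,mask,z,E=None,amin=60):
    "min-area rects of blobs of mask, on plane z: centre, size, yaw of long side"
    out=[]
    for c in cv2.findContours(mask.astype(np.uint8),cv2.RETR_EXTERNAL,cv2.CHAIN_APPROX_NONE)[0]:
        if cv2.contourArea(c)<amin: continue
        p=onplane(d,c[:,0],z,E)[:,:2].astype(np.float32)
        b=cv2.boxPoints(cv2.minAreaRect(p)); e=[b[1]-b[0],b[2]-b[1]]
        L=max(e,key=np.linalg.norm); s=sorted(np.linalg.norm(x) for x in e)
        out.append((b.mean(0).round(4),np.round(s,3),round(float((np.arctan2(L[1],L[0])+np.pi/2)%np.pi-np.pi/2),3),c[:,0].mean(0).round()))
    return out
E
python3 - <<'E'
from h import *
d=pickle.load(open("top0.pkl","rb")); hsv=cv2.cvtColor(d["frame"],cv2.COLOR_BGR2HSV); P=cloud(d)
for n,(u,v) in dict(strip=(258,250),mat=(290,250),ledge=(445,220),brick=(135,224),glue=(150,257),jawm=(261,180),jawf=(357,170),bar=(310,155),grip=(220,193),counter=(180,300)).items(): print(n,hsv[v,u],P[v,u].round(3))
H,S,V=cv2.split(hsv)
m=(H>8)&(H<22)&(S>80)&(V>60)&(np.mgrid[:420,:560][0]>205)&(np.mgrid[:420,:560][1]<420)
for r in rect(d,m,.023): print("strip",r)
m=((H<8)|(H>172))&(S>100)&(np.mgrid[:420,:560][0]>200)&(np.mgrid[:420,:560][1]<160)
for r in rect(d,m,.045): print("brick",r)
# vise: points 0.10..0.16 high
z=P[...,2]; reg=np.zeros(z.shape,bool); reg[130:225,200:380]=1
for lo,hi in((.105,.122),(.122,.14)):
    for r in rect(d,reg&(z>lo)&(z<hi),(lo+hi)/2,amin=20): print("vise",lo,r)
reg[:]=0; reg[60:320,425:465]=1
for r in rect(d,reg&(z>.08)&(z<.108),.1): print("ledge",r)
for nm,bx,zz in(("glue",(140,175,244,270),(.05,.2)),("bottles",(430,490,140,310),(.115,.25)),("grip",(200,248,150,240),(.03,.2))):
    reg[:]=0; reg[bx[2]:bx[3],bx[0]:bx[1]]=1; k=reg&(z>zz[0])&(z<zz[1])
    q=P[k]; print(nm,k.sum(),q.min(0).round(3),q.max(0).round(3),np.median(q,0).round(3))
E
```

```text
strip [ 17 104 127] [0.439 0.075 0.022]
mat [ 38   9 113] [ 0.437 -0.01   0.005]
ledge [ 17  73 154] [ 0.505 -0.393  0.101]
brick [  7 156 106] [0.512 0.396 0.047]
glue [ 11 195  97] [0.427 0.325 0.132]
jawm [90 23 79] [0.607 0.057 0.134]
jawf [94 26 80] [ 0.628 -0.175  0.131]
bar [ 90   8 102] [ 0.671 -0.064  0.114]
grip [ 12 123  62] [0.579 0.158 0.127]
counter [ 34  15 122] [0.307 0.289 0.   ]
strip (array([0.4277, 0.3711], dtype=float32), array([0.032, 0.035], dtype=float32), 1.554, array([149., 256.]))
strip (array([ 0.3994, -0.2948], dtype=float32), array([0.028, 0.088], dtype=float32), -0.654, array([398., 263.]))
strip (array([ 0.4332, -0.1613], dtype=float32), array([0.027, 0.197], dtype=float32), -0.091, array([347., 251.]))
strip (array([ 0.4337, -0.088 ], dtype=float32), array([0.027, 0.197], dtype=float32), 0.111, array([319., 251.]))
strip (array([0.4367, 0.0774], dtype=float32), array([0.026, 0.197], dtype=float32), 0.145, array([257., 251.]))
strip (array([0.4412, 0.1622], dtype=float32), array([0.028, 0.197], dtype=float32), 0.103, array([225., 250.]))
brick (array([
[... 444 characters left out ...]
174.]))
vise 0.122 (array([0.5795, 0.1557], dtype=float32), array([0.021, 0.086], dtype=float32), -1.523, array([221., 192.]))
vise 0.122 (array([0.6178, 0.0573], dtype=float32), array([0.032, 0.128], dtype=float32), 0.055, array([261., 176.]))
vise 0.122 (array([ 0.6307, -0.1749], dtype=float32), array([0.041, 0.13 ], dtype=float32), 0.051, array([357., 169.]))
ledge (array([ 0.587 , -0.3923], dtype=float32), array([0.082, 0.631], dtype=float32), -0.043, array([443., 196.]))
glue 500 [0.404 0.306 0.05 ] [0.456 0.358 0.154] [0.43  0.321 0.115]
bottles 1426 [ 0.322 -0.42   0.115] [ 0.667 -0.358  0.25 ] [ 0.617 -0.378  0.191]
grip 611 [0.553 0.092 0.085] [0.681 0.201 0.132] [0.588 0.121 0.122]
```

Request:
jog_arm --increments '[{"dx": 0.67, "dy": -1, "gripper": 1}, {"dx": 0.67, "dy": -1, "gripper": 1}, {"dx": 0.67, "dy": -1, "gripper": 1}]' --force 40

```text
$.increments[0]: bad value
```

Request:
jog_arm --increments '[{"dx": 0.67, "dy": -1}, {"dx": 0.67, "dy": -1}, {"dx": 0.67, "dy": -1}]'

```text
$.increments[0]: bad value
```

```bash
python3 - <<'E'
from h import *
from plant import ctrl,get_state,imaging
print(ctrl.finger_overhang)
from scipy.spatial.transform import Rotation as R
d=pickle.load(open("top0.pkl","rb")); P=cloud(d); z=P[...,2]
reg=np.zeros(z.shape,bool); reg[60:320,425:470]=1
k=reg&(abs(z-.1)<.006); q=P[k]
for x in (.4,.45,.5,.55):
    s=q[abs(q[:,0]-x)<.015]; print(x,np.percentile(s[:,1],[1,99]).round(4))
# glue in scene view: two-view
e=pickle.load(open("scene0.pkl","rb")); Q=cloud(e)
reg[:]=0; reg[130:178,350:380]=1; k=reg&(Q[...,2]>.04)&(Q[...,2]<.16); q=Q[k]
print(q.min(0).round(3),q.max(0).round(3)); b=q[(q[:,2]<.1)]; print(b.min(0).round(3),b.max(0).round(3)); t=q[q[:,2]>.125]; print(t.mean(0).round(3))
s=get_state(); d=imaging.read_camera("wrist"); d["s"]=s; pickle.dump(d,open("w1.pkl","wb")); cv2.imwrite("pics/w1.png",d["frame"]); print(s["eef_pos"],s["tcp_rot"],d["mount"].round(3),d["camera_matrix"])
E
```

```text
0.025
0.4 [-0.4242 -0.3516]
0.45 [-0.4273 -0.3534]
0.5 [-0.4294 -0.3556]
0.55 [-0.4295 -0.3577]
[0.406 0.302 0.041] [0.455 0.355 0.153]
[0.409 0.302 0.041] [0.455 0.348 0.1  ]
[0.431 0.326 0.137]
[0.18874561 0.64749909 0.25508215] [ 1.41435866e-01  9.89946834e-01 -1.03263286e-03 -3.08428926e-04] [[-0.001  0.962  0.272  0.069]
 [ 1.     0.001  0.001  0.001]
 [ 0.     0.272 -0.962 -0.118]
 [ 0.     0.     0.     1.   ]] [[327.25110578   0.         279.52945016]
 [  0.         327.25110578 203.41373596]
 [  0.           0.           1.        ]]
```

View pics/w1.png

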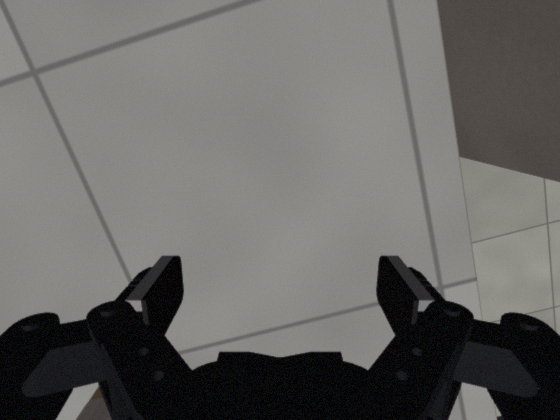

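The wrist view shows only bare counter and the open fingers at (160,290) and (405,290), because both moves were refused. Rows probably need every key, so I'll give them all.

Request:
jog_arm --increments '[{"dx": 0.67, "dy": -1, "dz": 0, "ax": 0, "ay": 0, "az": 0, "gripper": 1}, {"dx": 0.67, "dy": -1, "dz": 0, "ax": 0, "ay": 0, "az": 0, "gripper": 1}, {"dx": 0.67, "dy": -1, "dz": 0, "ax": 0, "ay": 0, "az": 0, "gripper": 1}]' --force 40

```text
time: 0.45
eef_pos: [0.2698, 0.5263, 0.2556]
tcp_rot: [0.141, 0.99, -0.001, -0.0]
contact_force: [0.6, -0.8, 0.5]
opening: 1.003
finger_force: 0.0
```

Request:
jog_arm --increments '[{"dx": 0.67, "dy": -1, "dz": 0, "ax": 0, "ay": 0, "az": 0, "gripper": 1}, {"dx": 0.67, "dy": -1, "dz": 0, "ax": 0, "ay": 0, "az": 0, "gripper": 1}, {"dx": 0.67, "dy": -1, "dz": 0, "ax": 0, "ay": 0, "az": 0, "gripper": 1}]'

```text
time: 0.75
eef_pos: [0.3504, 0.4059, 0.256]
tcp_rot: [0.141, 0.99, -0.0, -0.0]
contact_force: [0.5, -0.4, 0.3]
opening: 0.998
finger_force: 0.0
```

Request:
jog_arm --increments '[{"dx": 0.67, "dy": -0.65, "dz": 0, "ax": 0, "ay": 0, "az": 0, "gripper": 1}, {"dx": 0.67, "dy": -0.65, "dz": 0, "ax": 0, "ay": 0, "az": 0, "gripper": 1}, {"dx": 0.67, "dy": -0.65, "dz": -0.2, "ax": 0, "ay": 0, "az": 0, "gripper": 1}, {"dx": 0.67, "dy": -0.65, "dz": -0.6, "ax": 0, "ay": 0, "az": 0, "gripper": 1}, {"dx": 0.67, "dy": -0.65, "dz": -0.6, "ax": 0, "ay": 0, "az": 0, "gripper": 1}]'

```text
time: 1.25
eef_pos: [0.4264, 0.3272, 0.1773]
tcp_rot: [0.142, 0.99, -0.004, -0.006]
contact_force: [-0.8, 0.0, -0.2]
opening: 0.998
finger_force: 0.0
```

Request:
jog_arm --increments '[{"dx": 0, "dy": 0, "dz": -0.62, "ax": 0, "ay": 0, "az": 0, "gripper": 1}, {"dx": 0, "dy": 0, "dz": -0.62, "ax": 0, "ay": 0, "az": 0, "gripper": 1}, {"dx": 0, "dy": 0, "dz": -0.62, "ax": 0, "ay": 0, "az": 0, "gripper": 1}, {"dx": 0, "dy": 0, "dz": -0.62, "ax": 0, "ay": 0, "az": 0, "gripper": -0.2}, {"dx": 0, "dy": 0, "dz": -0.62, "ax": 0, "ay": 0, "az": 0, "gripper": -0.2}, {"dx": 0, "dy": 0, "dz": -0.62, "ax": 0, "ay": 0, "az": 0, "gripper": -0.2}, {"dx": 0, "dy": 0, "dz": -0.62, "ax": 0, "ay": 0, "az": 0, "gripper": -0.2}, {"dx": 0, "dy": 0, "dz": -0.62, "ax": 0, "ay": 0, "az": 0, "gripper": -0.2}]'

```text
time: 2.05
eef_pos: [0.4321, 0.3312, 0.1132]
tcp_rot: [0.141, 0.99, 0.002, 0.002]
contact_force: [0.1, 0.5, 6.7]
opening: 0.587
finger_force: 42.3
```

Request:
jog_arm --increments '[{"dx": 0, "dy": 0, "dz": 1, "ax": 0, "ay": 0, "az": 0, "gripper": -0.2}, {"dx": 0, "dy": 0, "dz": 1, "ax": 0, "ay": 0, "az": 0, "gripper": -0.2}, {"dx": 0, "dy": 0, "dz": 1, "ax": 0, "ay": 0, "az": 0, "gripper": -0.2}, {"dx": 0.3, "dy": -1, "dz": 1, "ax": 0, "ay": 0, "az": 0, "gripper": -0.2}, {"dx": 0.3, "dy": -1, "dz": 1, "ax": 0, "ay": 0, "az": 0, "gripper": -0.2}, {"dx": 0.3, "dy": -1, "dz": 1, "ax": 0, "ay": 0, "az": 0, "gripper": -0.2}]'

```text
time: 2.65
eef_pos: [0.4665, 0.2076, 0.2307]
tcp_rot: [0.142, 0.99, -0.0, 0.001]
contact_force: [0.3, 0.7, -1.9]
opening: 0.586
finger_force: 43.1
```

Request:
jog_arm --increments '[{"dx": 0, "dy": -1, "dz": 0.1, "ax": 0, "ay": 0, "az": 0, "gripper": -0.2}, {"dx": 0, "dy": -1, "dz": 0.1, "ax": 0, "ay": 0, "az": 0, "gripper": -0.2}, {"dx": 0, "dy": -1, "dz": 0.1, "ax": 0, "ay": 0, "az": 0, "gripper": -0.2}]'

```text
time: 2.95
eef_pos: [0.466, 0.0869, 0.2427]
tcp_rot: [0.143, 0.99, -0.001, 0.001]
contact_force: [-0.4, 1.2, -1.0]
opening: 0.59
finger_force: 43.2
```

Request:
jog_arm --increments '[{"dx": 0, "dy": -1, "dz": 0, "ax": 0, "ay": 0, "az": 0, "gripper": -0.2}, {"dx": 0, "dy": -1, "dz": 0, "ax": 0, "ay": 0, "az": 0, "gripper": -0.2}, {"dx": 0, "dy": -1, "dz": 0, "ax": 0, "ay": 0, "az": 0, "gripper": -0.2}]'

```text
time: 3.25
eef_pos: [0.4658, -0.0332, 0.2425]
tcp_rot: [0.143, 0.99, -0.001, 0.001]
contact_force: [-0.7, -0.7, -2.3]
opening: 0.595
finger_force: 43.3
```

Request:
jog_arm --increments '[{"dx": 0, "dy": -1, "dz": 0, "ax": 0, "ay": 0, "az": 0, "gripper": -0.2}, {"dx": 0, "dy": -1, "dz": 0, "ax": 0, "ay": 0, "az": 0, "gripper": -0.2}, {"dx": 0, "dy": -1, "dz": 0, "ax": 0, "ay": 0, "az": 0, "gripper": -0.2}]'

```text
time: 3.55
eef_pos: [0.4657, -0.1535, 0.2426]
tcp_rot: [0.143, 0.99, -0.001, 0.001]
contact_force: [0.4, 1.4, -1.2]
opening: 0.588
finger_force: 43.3
```

Request:
jog_arm --increments '[{"dx": 0, "dy": -1, "dz": 0, "ax": 0, "ay": 0, "az": 0, "gripper": -0.2}, {"dx": 0, "dy": -1, "dz": 0, "ax": 0, "ay": 0, "az": 0, "gripper": -0.2}, {"dx": 0, "dy": -1, "dz": 0, "ax": 0, "ay": 0, "az": 0, "gripper": -0.2}, {"dx": 0, "dy": -1, "dz": 0, "ax": 0, "ay": 0, "az": 0, "gripper": -0.2}]'

```text
time: 3.95
eef_pos: [0.4657, -0.2724, 0.2421]
tcp_rot: [0.143, 0.99, -0.0, 0.0]
contact_force: [-0.3, 0.7, -1.1]
opening: 0.587
finger_force: 43.3
```

Request:
jog_arm --increments '[{"dx": 0.28, "dy": -1, "dz": 0, "ax": 0, "ay": 0, "az": 0, "gripper": -0.2}, {"dx": 0.28, "dy": -1, "dz": 0, "ax": 0, "ay": 0, "az": 0, "gripper": -0.2}, {"dx": 0.28, "dy": -1, "dz": 0, "ax": 0, "ay": 0, "az": 0, "gripper": -0.2}, {"dx": 0.28, "dy": -1, "dz": -0.1, "ax": 0, "ay": 0, "az": 0, "gripper": -0.2}, {"dx": 0.28, "dy": -1, "dz": -0.2, "ax": 0, "ay": 0, "az": 0, "gripper": -0.2}, {"dx": 0.28, "dy": -1, "dz": -0.2, "ax": 0, "ay": 0, "az": 0, "gripper": -0.2}]'

```text
time: 4.55
eef_pos: [0.4986, -0.3867, 0.2142]
tcp_rot: [0.141, 0.99, 0.003, -0.003]
contact_force: [0.0, -0.9, -2.5]
opening: 0.59
finger_force: 43.3
```

```bash
python3 - <<'E'
from h import *
from plant import imaging
d=imaging.read_camera("scene"); cv2.imwrite("pics/s2.png",cv2.resize(d["frame"][180:420,60:300],(720,720)[:2])[:600])
P=cloud(d)
E
```

```text
(no output)
```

View pics/s2.png

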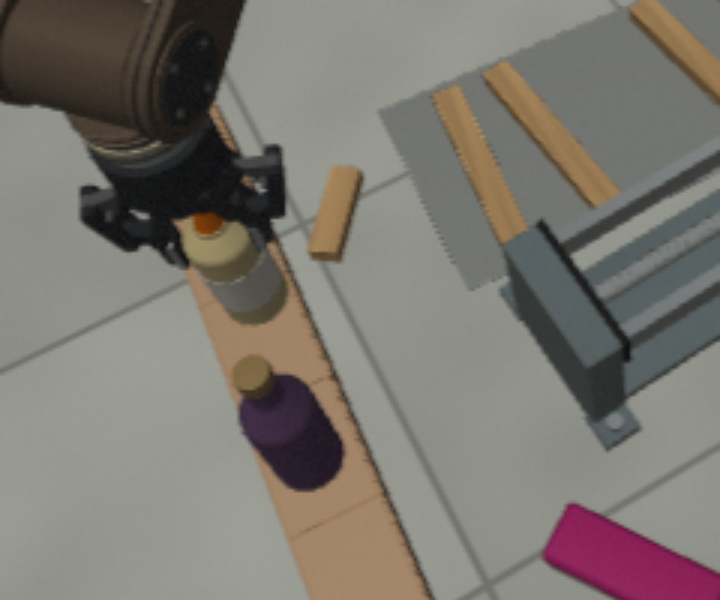

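The crop shows the glue bottle upright over the ledge at about (245,290), between the lotion (hidden) and the shampoo (290,430). I'll lower it gently and release.

Request:
jog_arm --increments '[{"dx": 0, "dy": 0, "dz": 0, "ax": 0, "ay": 0, "az": 0, "gripper": -0.2}, {"dx": 0, "dy": 0, "dz": -0.03, "ax": 0, "ay": 0, "az": 0, "gripper": -0.2}, {"dx": 0, "dy": 0, "dz": -0.05, "ax": 0, "ay": 0, "az": 0, "gripper": -0.2}, {"dx": 0, "dy": 0, "dz": -0.05, "ax": 0, "ay": 0, "az": 0, "gripper": -0.2}]'

```text
time: 5.0
eef_pos: [0.5002, -0.39, 0.2133]
tcp_rot: [0.141, 0.99, -0.0, 0.001]
contact_force: [-0.2, 1.2, 2.0]
opening: 0.587
finger_force: 43.7
```

Request:
jog_arm --increments '[{"dx": 0, "dy": 0, "dz": 0, "ax": 0, "ay": 0, "az": 0, "gripper": 0.4}, {"dx": 0, "dy": 0, "dz": 0, "ax": 0, "ay": 0, "az": 0, "gripper": 0.6}, {"dx": 0, "dy": 0, "dz": 0, "ax": 0, "ay": 0, "az": 0, "gripper": 0.8}, {"dx": 0, "dy": 0, "dz": 0, "ax": 0, "ay": 0, "az": 0, "gripper": 0.9}, {"dx": 0, "dy": 0, "dz": 0.5, "ax": 0, "ay": 0, "az": 0, "gripper": 0.9}, {"dx": 0, "dy": 0, "dz": 0.7, "ax": 0, "ay": 0, "az": 0, "gripper": 0.9}, {"dx": 0, "dy": 0, "dz": 0.7, "ax": 0, "ay": 0, "az": 0, "gripper": 0.9}]'

```text
time: 5.7
eef_pos: [0.5017, -0.392, 0.3037]
tcp_rot: [0.141, 0.99, -0.004, 0.005]
contact_force: [0.7, 0.5, 0.9]
opening: 0.948
finger_force: 0.0
```

Request:
jog_arm --increments '[{"dx": -0.2, "dy": 1, "dz": 0, "ax": 0, "ay": 0, "az": 0.12, "gripper": 0.2}, {"dx": -0.2, "dy": 1, "dz": 0, "ax": 0, "ay": 0, "az": 0.12, "gripper": 0.2}, {"dx": -0.2, "dy": 1, "dz": 0, "ax": 0, "ay": 0, "az": 0.12, "gripper": 0.2}, {"dx": -0.56, "dy": 1, "dz": -0.9, "ax": 0, "ay": 0, "az": 0.12, "gripper": 0.2}, {"dx": -0.56, "dy": 1, "dz": -0.9, "ax": 0, "ay": 0, "az": 0.12, "gripper": 0.2}, {"dx": -0.56, "dy": 1, "dz": -0.9, "ax": 0, "ay": 0, "az": 0.12, "gripper": 0.2}]'

```text
time: 6.3
eef_pos: [0.429, -0.2671, 0.1821]
tcp_rot: [0.048, 0.999, 0.003, -0.004]
contact_force: [-0.1, 0.2, -0.7]
opening: 0.6
finger_force: 0.0
```

Request:
jog_arm --increments '[{"dx": 0, "dy": 0.92, "dz": 0, "ax": 0, "ay": 0, "az": 0, "gripper": 0.2}, {"dx": 0, "dy": 0.92, "dz": 0, "ax": 0, "ay": 0, "az": 0, "gripper": 0.2}, {"dx": 0, "dy": 0.92, "dz": 0, "ax": 0, "ay": 0, "az": 0, "gripper": 0.2}, {"dx": 0, "dy": 0.92, "dz": -0.6, "ax": 0, "ay": 0, "az": 0, "gripper": 0.2}, {"dx": 0, "dy": 0.92, "dz": -0.6, "ax": 0, "ay": 0, "az": 0, "gripper": 0.2}, {"dx": 0, "dy": 0.92, "dz": -0.6, "ax": 0, "ay": 0, "az": 0, "gripper": 0.2}]'

```text
time: 6.9
eef_pos: [0.4311, -0.1588, 0.1133]
tcp_rot: [0.048, 0.999, 0.002, -0.003]
contact_force: [0.0, -1.1, -0.2]
opening: 0.599
finger_force: 0.0
```

```bash
cat > look.py <<'E'
import sys; from h import *
from plant import imaging,get_state
from scipy.spatial.transform import Rotation as R
s=get_state(); T=R.from_quat(s["tcp_rot"]).as_matrix()
print("t",round(s["time"],2),"tcp",s["eef_pos"].round(4),"closeyaw-90",round(float((np.arctan2(T[1,1],T[0,1])-np.pi/2+1.57)%np.pi-1.57),3),"zx",T[:2,2].round(3))
d=imaging.read_camera("top"); hsv=cv2.cvtColor(d["frame"],cv2.COLOR_BGR2HSV); H,S,V=cv2.split(hsv)
pickle.dump(d,open("top.pkl","wb"))
v,u=np.mgrid[:420,:560]
m=(H>8)&(H<22)&(S>80)&(V>60)&(v>190)&(u<420)&(u>180)
for r in rect(d,m,.023): print("mat",r)
m=(H>8)&(H<22)&(S>80)&(V>60)&(v>120)&(v<225)&(u<380)&(u>245)
for r in rect(d,m,.135):
    c=r[0]; a=.053; dx,dy=c[0]-.621,c[1]-.0056
    print("vise",r,"vx,vy",np.round((dx*np.cos(a)+dy*np.sin(a),-dx*np.sin(a)+dy*np.cos(a)),4))
m=((H<8)|(H>172))&(S>100)&(v>150)&(v<300)&(u<180)&(u>70)
for r in rect(d,m,.045): print("brick",r)
E
python3 look.py
```

```text
t 6.9 tcp [ 0.4311 -0.1588  0.1133] closeyaw-90 -0.095 zx [-0.005  0.003]
mat (array([0.4365, 0.0774], dtype=float32), array([0.026, 0.197], dtype=float32), 0.144, array([257., 251.]))
mat (array([ 0.4997, -0.1679], dtype=float32), array([0.028, 0.063], dtype=float32), -0.101, array([347., 224.]))
mat (array([ 0.4369, -0.0877], dtype=float32), array([0.027, 0.19 ], dtype=float32), 0.119, array([319., 249.]))
mat (array([0.4411, 0.1621], dtype=float32), array([0.028, 0.197], dtype=float32), 0.102, array([225., 250.]))
mat (array([0.5926, 0.1788], dtype=float32), array([0.014, 0.076], dtype=float32), 1.552, array([219., 193.]))
vise (array([0.5121, 0.0799], dtype=float32), array([0.022, 0.024], dtype=float32), 1.553, array([252., 220.])) vx,vy [-0.1048  0.08  ]
vise (array([ 0.5091, -0.1514], dtype=float32), array([0.024, 0.024], dtype=float32), -0.03, array([349., 219.])) vx,vy [-0.1201 -0.1509]
vise (array([ 0.5106, -0.0705], dtype=float32), array([0.024, 0.024], dtype=float32), -0.018, array([315., 220.])) vx,vy [-0.1143 -0.0701]
brick (array([0.5131, 0.3982], dtype=float32), array([0.07 , 0.101], dtype=float32), -0.297, array([135., 224.]))
```

Request:
jog_arm --increments '[{"dx": 0, "dy": 0, "dz": -0.68, "ax": 0, "ay": 0, "az": 0, "gripper": 0.1}, {"dx": 0, "dy": 0, "dz": -0.68, "ax": 0, "ay": 0, "az": 0, "gripper": 0.1}, {"dx": 0, "dy": 0, "dz": -0.68, "ax": 0, "ay": 0, "az": 0, "gripper": 0.1}, {"dx": 0, "dy": 0, "dz": -0.68, "ax": 0, "ay": 0, "az": 0, "gripper": -0.6}, {"dx": 0, "dy": 0, "dz": -0.68, "ax": 0, "ay": 0, "az": 0, "gripper": -0.6}, {"dx": 0, "dy": 0, "dz": -0.68, "ax": 0, "ay": 0, "az": 0, "gripper": -0.6}, {"dx": 0, "dy": 0, "dz": -0.68, "ax": 0, "ay": 0, "az": 0, "gripper": -0.6}]'

```text
time: 7.65
eef_pos: [0.4346, -0.161, 0.037]
tcp_rot: [0.048, 0.999, -0.001, 0.002]
contact_force: [-1.0, -0.1, 7.4]
opening: 0.312
finger_force: 42.2
```

Request:
jog_arm --increments '[{"dx": 0, "dy": 0, "dz": 1, "ax": 0, "ay": 0, "az": 0, "gripper": -0.6}, {"dx": 0, "dy": 0, "dz": 1, "ax": 0, "ay": 0, "az": 0, "gripper": -0.6}, {"dx": 0, "dy": 0, "dz": 1, "ax": 0, "ay": 0, "az": 0.094, "gripper": -0.6}, {"dx": 0, "dy": 0.33, "dz": 1, "ax": 0, "ay": 0, "az": 0.094, "gripper": -0.6}]'

```text
time: 8.05
eef_pos: [0.4362, -0.1238, 0.1605]
tcp_rot: [-0.025, 1.0, -0.004, 0.006]
contact_force: [1.9, 1.3, -1.2]
opening: 0.315
finger_force: 41.3
```

Request:
jog_arm --increments '[{"dx": 0, "dy": 0, "dz": 0.3, "ax": 0, "ay": 0, "az": 0, "gripper": -0.6}, {"dx": 1, "dy": 0, "dz": 0.3, "ax": 0, "ay": 0, "az": 0, "gripper": -0.6}, {"dx": 1, "dy": 0, "dz": 0.3, "ax": 0, "ay": 0, "az": 0, "gripper": -0.6}, {"dx": 1, "dy": 0, "dz": 0.3, "ax": 0, "ay": 0, "az": 0, "gripper": -0.6}]'

```text
time: 8.45
eef_pos: [0.5559, -0.12, 0.1923]
tcp_rot: [-0.027, 1.0, -0.001, 0.002]
contact_force: [-0.1, 0.4, -1.3]
opening: 0.309
finger_force: 41.3
```

Request:
jog_arm --increments '[{"dx": 0.62, "dy": 0, "dz": 0, "ax": 0, "ay": 0, "az": 0, "gripper": -0.6}, {"dx": 0.62, "dy": 0, "dz": 0, "ax": 0, "ay": 0, "az": 0, "gripper": -0.6}, {"dx": 0.62, "dy": 0, "dz": 0, "ax": 0, "ay": 0, "az": 0, "gripper": -0.6}, {"dx": 0.62, "dy": 0, "dz": 0, "ax": 0, "ay": 0, "az": 0, "gripper": -0.6}]'

```text
time: 8.85
eef_pos: [0.6267, -0.1198, 0.1902]
tcp_rot: [-0.026, 1.0, 0.0, -0.001]
contact_force: [-0.1, 0.0, -0.7]
opening: 0.314
finger_force: 41.3
```

```bash
python3 look.py; python3 - <<'E'
from h import *
from plant import imaging
d=imaging.read_camera("scene"); cv2.imwrite("pics/s3.png",cv2.resize(d["frame"][180:340,180:400],(792,576)))
E
```

```text
t 8.85 tcp [ 0.6267 -0.1198  0.1902] closeyaw-90 0.053 zx [-0.001  0.   ]
mat (array([ 0.3995, -0.2949], dtype=float32), array([0.028, 0.088], dtype=float32), -0.645, array([398., 263.]))
mat (array([0.4362, 0.0774], dtype=float32), array([0.027, 0.197], dtype=float32), 0.143, array([257., 251.]))
mat (array([0.4411, 0.1622], dtype=float32), array([0.028, 0.197], dtype=float32), 0.104, array([225., 250.]))
mat (array([0.5913, 0.1788], dtype=float32), array([0.016, 0.076], dtype=float32), 1.552, array([219., 193.]))
vise (array([0.5121, 0.0799], dtype=float32), array([0.022, 0.024], dtype=float32), 1.553, array([252., 220.])) vx,vy [-0.1048  0.08  ]
brick (array([0.5132, 0.3981], dtype=float32), array([0.069, 0.101], dtype=float32), -0.294, array([134., 224.]))
```

View pics/s3.png

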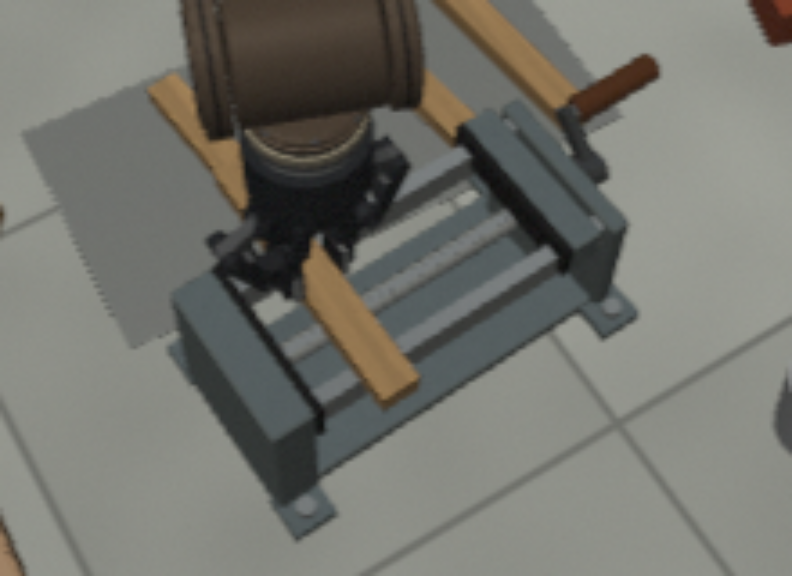

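The crop shows the strip held level at (350,320), across both bars between the jaws and ready to lower. The crank grip is at (620,85), up and toward the robot.

Request:
jog_arm --increments '[{"dx": 0, "dy": 0.03, "dz": -0.2, "ax": 0, "ay": 0, "az": 0, "gripper": -0.6}, {"dx": 0, "dy": 0.03, "dz": -0.33, "ax": 0, "ay": 0, "az": 0, "gripper": -0.6}, {"dx": 0, "dy": 0.03, "dz": -0.36, "ax": 0, "ay": 0, "az": 0, "gripper": -0.6}, {"dx": 0, "dy": 0.03, "dz": -0.36, "ax": 0, "ay": 0, "az": 0, "gripper": -0.6}]'

```text
time: 9.35
eef_pos: [0.6261, -0.1163, 0.1481]
tcp_rot: [-0.026, 1.0, 0.0, -0.001]
contact_force: [-1.8, 0.6, 4.3]
opening: 0.314
finger_force: 43.4
```

Request:
jog_arm --increments '[{"dx": 0, "dy": 0, "dz": 0, "ax": 0, "ay": 0, "az": 0, "gripper": -0.15}, {"dx": 0, "dy": 0, "dz": 0, "ax": 0, "ay": 0, "az": 0, "gripper": -0.1}, {"dx": 0, "dy": 0, "dz": 0.0, "ax": 0, "ay": 0, "az": 0, "gripper": -0.1}, {"dx": 0, "dy": 0, "dz": 0.4, "ax": 0, "ay": 0, "az": 0, "gripper": -0.1}, {"dx": 0, "dy": 0, "dz": 0.4, "ax": 0, "ay": 0, "az": 0, "gripper": 0.2}, {"dx": -1, "dy": 0.24, "dz": 0.4, "ax": 0, "ay": 0, "az": 0.038, "gripper": 0.2}, {"dx": -1, "dy": 0.24, "dz": 0.4, "ax": 0, "ay": 0, "az": 0.038, "gripper": 0.2}, {"dx": -1, "dy": 0.24, "dz": 0.4, "ax": 0, "ay": 0, "az": 0.038, "gripper": 0.2}]'

```text
time: 10.15
eef_pos: [0.5037, -0.0865, 0.1936]
tcp_rot: [-0.056, 0.998, 0.001, -0.001]
contact_force: [0.1, -0.6, 0.0]
opening: 0.598
finger_force: 0.0
```

Request:
jog_arm --increments '[{"dx": -0.6, "dy": 0, "dz": 0, "ax": 0, "ay": 0, "az": 0, "gripper": 0.2}, {"dx": -0.6, "dy": 0, "dz": 0, "ax": 0, "ay": 0, "az": 0, "gripper": 0.2}, {"dx": -0.6, "dy": 0, "dz": -0.5, "ax": 0, "ay": 0, "az": 0, "gripper": 0.2}, {"dx": -0.6, "dy": 0, "dz": -0.7, "ax": 0, "ay": 0, "az": 0, "gripper": 0.2}, {"dx": -0.6, "dy": 0, "dz": -0.7, "ax": 0, "ay": 0, "az": 0, "gripper": 0.2}]'

```text
time: 10.65
eef_pos: [0.4312, -0.0861, 0.1067]
tcp_rot: [-0.056, 0.998, 0.002, -0.004]
contact_force: [-0.3, -0.1, 1.0]
opening: 0.602
finger_force: 0.0
```

```bash
python3 look.py
```

```text
t 10.65 tcp [ 0.4312 -0.0861  0.1067] closeyaw-90 0.112 zx [-0.009  0.004]
mat (array([ 0.3754, -0.094 ], dtype=float32), array([0.02 , 0.037], dtype=float32), 1.137, array([322., 273.]))
mat (array([ 0.3993, -0.2949], dtype=float32), array([0.028, 0.088], dtype=float32), -0.659, array([398., 263.]))
mat (array([0.4367, 0.0774], dtype=float32), array([0.026, 0.197], dtype=float32), 0.144, array([257., 251.]))
mat (array([ 0.5188, -0.0782], dtype=float32), array([0.025, 0.026], dtype=float32), -1.431, array([315., 219.]))
mat (array([0.4412, 0.1622], dtype=float32), array([0.028, 0.197], dtype=float32), 0.104, array([225., 250.]))
mat (array([ 0.5651, -0.1339], dtype=float32), array([0.032, 0.057], dtype=float32), -0.018, array([335., 201.]))
mat (array([0.5926, 0.1788], dtype=float32), array([0.014, 0.076], dtype=float32), 1.552, array([219., 193.]))
vise (array([0.5121, 0.0799], dtype=float32), array([0.022, 0.024], dtype=float32), 1.553, array([252., 220.])) vx,vy [-0.1048  0.08  ]
vise (array([ 0.5106, -0.0699], dtype=float32), array([0.022, 0.023], dtype=float32), -1.431, array([315., 219.])) vx,vy [-0.1142 -0.0695]
vise (array([ 0.6246, -0.1166], dtype=float32), array([0.028, 0.198], dtype=float32), 0.06, array([333., 172.])) vx,vy [-0.0029 -0.1222]
brick (array([0.513, 0.398], dtype=float32), array([0.07 , 0.101], dtype=float32), -0.289, array([134., 224.]))
```

Request:
jog_arm --increments '[{"dx": 0, "dy": 0, "dz": -0.6, "ax": 0, "ay": 0, "az": 0, "gripper": 0.1}, {"dx": 0, "dy": 0, "dz": -0.6, "ax": 0, "ay": 0, "az": 0, "gripper": 0.1}, {"dx": 0, "dy": 0, "dz": -0.6, "ax": 0, "ay": 0, "az": 0, "gripper": 0.1}, {"dx": 0, "dy": 0, "dz": -0.6, "ax": 0, "ay": 0, "az": 0, "gripper": -0.6}, {"dx": 0, "dy": 0, "dz": -0.6, "ax": 0, "ay": 0, "az": 0, "gripper": -0.6}, {"dx": 0, "dy": 0, "dz": -0.6, "ax": 0, "ay": 0, "az": 0, "gripper": -0.6}, {"dx": 0, "dy": 0, "dz": -0.6, "ax": 0, "ay": 0, "az": 0, "gripper": -0.6}, {"dx": 0, "dy": 0, "dz": 0.4, "ax": 0, "ay": 0, "az": 0, "gripper": -0.6}, {"dx": 0, "dy": 0, "dz": 0.4, "ax": 0, "ay": 0, "az": 0, "gripper": -0.6}, {"dx": 0, "dy": 0, "dz": 0.4, "ax": 0, "ay": 0, "az": -0.038, "gripper": -0.6}]'

```text
time: 11.7
eef_pos: [0.4374, -0.0886, 0.1646]
tcp_rot: [-0.026, 1.0, -0.002, 0.004]
contact_force: [0.5, 0.3, -0.1]
opening: 0.311
finger_force: 39.8
```

Request:
jog_arm --increments '[{"dx": 0, "dy": 0.18, "dz": 0.25, "ax": 0, "ay": 0, "az": 0, "gripper": -0.6}, {"dx": 1, "dy": 0.18, "dz": 0.25, "ax": 0, "ay": 0, "az": 0, "gripper": -0.6}, {"dx": 1, "dy": 0.18, "dz": 0.25, "ax": 0, "ay": 0, "az": 0, "gripper": -0.6}, {"dx": 1, "dy": 0.18, "dz": 0.25, "ax": 0, "ay": 0, "az": 0, "gripper": -0.6}]'

```text
time: 12.1
eef_pos: [0.5583, -0.066, 0.1912]
tcp_rot: [-0.027, 1.0, -0.001, 0.003]
contact_force: [-0.7, 0.5, -0.2]
opening: 0.313
finger_force: 39.8
```

Request:
jog_arm --increments '[{"dx": 0.56, "dy": 0, "dz": 0, "ax": 0, "ay": 0, "az": 0, "gripper": -0.6}, {"dx": 0.56, "dy": 0, "dz": 0, "ax": 0, "ay": 0, "az": 0, "gripper": -0.6}, {"dx": 0.56, "dy": 0, "dz": 0, "ax": 0, "ay": 0, "az": 0, "gripper": -0.6}, {"dx": 0.56, "dy": 0, "dz": -0.1, "ax": 0, "ay": 0, "az": 0, "gripper": -0.6}, {"dx": 0.56, "dy": 0, "dz": -0.1, "ax": 0, "ay": 0, "az": 0, "gripper": -0.6}]'

```text
time: 12.6
eef_pos: [0.6198, -0.0656, 0.1747]
tcp_rot: [-0.026, 1.0, 0.001, -0.002]
contact_force: [0.3, 0.8, -0.9]
opening: 0.31
finger_force: 39.8
```

Request:
jog_arm --increments '[{"dx": 0, "dy": 0, "dz": -0.1, "ax": 0, "ay": 0, "az": 0, "gripper": -0.6}, {"dx": 0, "dy": 0, "dz": -0.19, "ax": 0, "ay": 0, "az": 0, "gripper": -0.6}, {"dx": 0, "dy": 0, "dz": -0.19, "ax": 0, "ay": 0, "az": 0, "gripper": -0.6}, {"dx": 0, "dy": -0.05, "dz": -0.19, "ax": 0, "ay": 0, "az": 0, "gripper": -0.6}, {"dx": 0, "dy": -0.1, "dz": -0.19, "ax": 0, "ay": 0, "az": 0, "gripper": -0.6}, {"dx": 0, "dy": -0.15, "dz": -0.19, "ax": 0, "ay": 0, "az": 0, "gripper": -0.6}, {"dx": 0.01, "dy": -0.2, "dz": -0.19, "ax": 0, "ay": 0, "az": 0, "gripper": -0.6}, {"dx": 0.01, "dy": -0.2, "dz": -0.22, "ax": 0, "ay": 0, "az": 0, "gripper": -0.6}, {"dx": 0.01, "dy": -0.2, "dz": -0.22, "ax": 0, "ay": 0, "az": 0, "gripper": -0.6}]'

```text
time: 13.5
eef_pos: [0.624, -0.0913, 0.1533]
tcp_rot: [-0.026, 1.0, -0.001, 0.0]
contact_force: [-4.4, -0.8, 7.6]
opening: 0.313
finger_force: 45.8
```

Request:
jog_arm --increments '[{"dx": 0, "dy": 0, "dz": 0, "ax": 0, "ay": 0, "az": 0, "gripper": -0.15}, {"dx": 0, "dy": 0, "dz": 0, "ax": 0, "ay": 0, "az": 0, "gripper": -0.1}, {"dx": 0, "dy": 0, "dz": 0.0, "ax": 0, "ay": 0, "az": 0, "gripper": -0.1}, {"dx": 0, "dy": 0, "dz": 0.4, "ax": 0, "ay": 0, "az": 0, "gripper": -0.1}, {"dx": 0, "dy": 0, "dz": 0.4, "ax": 0, "ay": 0, "az": 0, "gripper": 0.2}, {"dx": -1, "dy": 0.5, "dz": 0.4, "ax": 0, "ay": 0, "az": 0, "gripper": 0.2}, {"dx": -1, "dy": 1, "dz": 0.4, "ax": 0, "ay": 0, "az": 0.058, "gripper": 0.2}, {"dx": -1, "dy": 1, "dz": 0.4, "ax": 0, "ay": 0, "az": 0.058, "gripper": 0.2}, {"dx": -1, "dy": 1, "dz": 0.4, "ax": 0, "ay": 0, "az": 0.058, "gripper": 0.2}]'

```text
time: 14.4
eef_pos: [0.5008, 0.0322, 0.1977]
tcp_rot: [-0.072, 0.997, 0.0, -0.001]
contact_force: [0.6, -0.6, -0.4]
opening: 0.599
finger_force: 0.0
```

```bash
python3 look.py;  python3 - <<'E'
from h import *
d=pickle.load(open("top.pkl","rb")); P=cloud(d)
cv2.imwrite("pics/t4.png",cv2.resize(d["frame"][120:290,190:390],(700,595)))
a=.053
for u,v in((332,150),(332,195),(340,150),(345,195),(325,150),(325,195),(320,150),(320,195)):print(u,v,P[v,u].round(4))
E
```

```text
t 14.4 tcp [0.5008 0.0322 0.1977] closeyaw-90 0.145 zx [-0.002  0.001]
mat (array([ 0.3993, -0.2949], dtype=float32), array([0.028, 0.088], dtype=float32), -0.645, array([398., 263.]))
mat (array([0.4615, 0.0811], dtype=float32), array([0.027, 0.048], dtype=float32), 0.099, array([256., 241.]))
mat (array([0.4979, 0.1709], dtype=float32), array([0.027, 0.083], dtype=float32), -0.003, array([221., 227.]))
mat (array([ 0.5662, -0.1499], dtype=float32), array([0.032, 0.054], dtype=float32), -0.019, array([341., 201.]))
mat (array([ 0.563 , -0.1066], dtype=float32), array([0.031, 0.064], dtype=float32), 0.039, array([325., 202.]))
mat (array([0.5927, 0.1815], dtype=float32), array([0.014, 0.07 ], dtype=float32), 1.552, array([218., 193.]))
vise (array([ 0.6205, -0.0917], dtype=float32), array([0.028, 0.199], dtype=float32), 0.052, array([323., 174.])) vx,vy [-0.0057 -0.0971]
vise (array([ 0.6264, -0.1307], dtype=float32), array([0.03 , 0.197], dtype=float32), 0.05, array([339., 171.])) vx,vy [-0.0018 -0.1364]
brick (array([0.5131, 0.3982], dtype=float32), array([0.07 , 0.101], dtype=float32), -0.294, array([135., 224.]))
332 150 [ 0.6771 -0.1155  0.1357]
332 195 [ 0.5723 -0.1168  0.0998]
340 150 [ 0.6774 -0.1353  0.1328]
345 195 [ 0.5668 -0.1435  0.1363]
325 150 [ 0.6779 -0.0988  0.1339]
325 195 [ 0.5677 -0.0958  0.1358]
320 150 [ 0.6779 -0.0866  0.135 ]
320 195 [ 0.5679 -0.0838  0.1358]
```

View pics/t4.png

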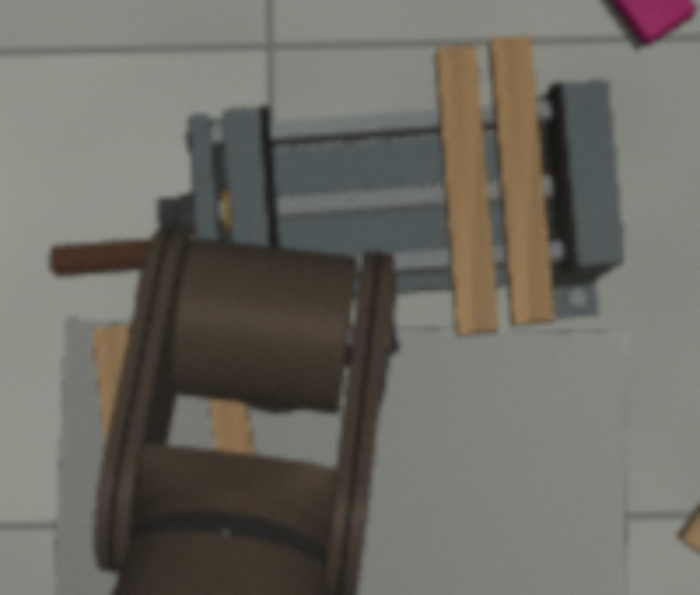

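The crop shows both placed strips at (465,190) and (520,180), lying square across the bars, with a free gap up to the moving jaw at (245,180). I'll fetch the third strip.

Request:
jog_arm --increments '[{"dx": -0.53, "dy": 0.38, "dz": 0, "ax": 0, "ay": 0, "az": 0, "gripper": 0.2}, {"dx": -0.53, "dy": 0.38, "dz": -0.3, "ax": 0, "ay": 0, "az": 0, "gripper": 0.2}, {"dx": -0.53, "dy": 0.38, "dz": -0.7, "ax": 0, "ay": 0, "az": 0, "gripper": 0.2}, {"dx": -0.53, "dy": 0.38, "dz": -0.7, "ax": 0, "ay": 0, "az": 0, "gripper": 0.2}, {"dx": -0.53, "dy": 0.38, "dz": -0.7, "ax": 0, "ay": 0, "az": 0, "gripper": 0.2}]'

```text
time: 14.95
eef_pos: [0.4399, 0.0753, 0.1147]
tcp_rot: [-0.072, 0.997, -0.0, -0.001]
contact_force: [0.3, -0.4, 1.4]
opening: 0.6
finger_force: 0.0
```

```bash
python3 look.py|grep -v brick
```

```text
t 14.95 tcp [0.4399 0.0753 0.1147] closeyaw-90 0.143 zx [-0.001 -0.   ]
mat (array([0.3686, 0.0705], dtype=float32), array([0.021, 0.029], dtype=float32), -0.013, array([260., 276.]))
mat (array([0.3752, 0.1555], dtype=float32), array([0.027, 0.029], dtype=float32), -0.006, array([228., 275.]))
mat (array([ 0.3995, -0.2951], dtype=float32), array([0.028, 0.088], dtype=float32), -0.654, array([398., 263.]))
mat (array([0.511 , 0.0882], dtype=float32), array([0.026, 0.047], dtype=float32), 0.153, array([253., 223.]))
mat (array([0.5157, 0.1699], dtype=float32), array([0.028, 0.047], dtype=float32), 0.105, array([222., 221.]))
mat (array([ 0.5662, -0.1498], dtype=float32), array([0.032, 0.054], dtype=float32), -0.028, array([341., 201.]))
mat (array([ 0.563 , -0.1066], dtype=float32), array([0.03 , 0.064], dtype=float32), 0.043, array([325., 202.]))
mat (array([0.5926, 0.1788], dtype=float32), array([0.014, 0.076], dtype=float32), 1.552, array([219., 193.]))
vise (array([0.512 , 0.0796], dtype=float32), array([0.023, 0.024], dtype=float32), 0.107, array([252., 219.])) vx,vy [-0.1049  0.0797]
vise (array([ 0.6205, -0.0917], dtype=float32), array([0.028, 0.199], dtype=float32), 0.052, array([323., 174.])) vx,vy [-0.0057 -0.0971]
vise (array([ 0.6264, -0.1305], dtype=float32), array([0.03 , 0.197], dtype=float32), 0.051, array([339., 171.])) vx,vy [-0.0018 -0.1362]
```

Request:
jog_arm --increments '[{"dx": 0, "dy": 0.01, "dz": -0.62, "ax": 0, "ay": 0, "az": 0, "gripper": 0.1}, {"dx": 0, "dy": 0.01, "dz": -0.62, "ax": 0, "ay": 0, "az": 0, "gripper": 0.1}, {"dx": 0, "dy": 0.01, "dz": -0.62, "ax": 0, "ay": 0, "az": 0, "gripper": 0.1}, {"dx": 0, "dy": 0.01, "dz": -0.62, "ax": 0, "ay": 0, "az": 0, "gripper": -0.6}, {"dx": 0, "dy": 0.01, "dz": -0.62, "ax": 0, "ay": 0, "az": 0, "gripper": -0.6}, {"dx": 0, "dy": 0.01, "dz": -0.62, "ax": 0, "ay": 0, "az": 0, "gripper": -0.6}, {"dx": 0, "dy": 0.01, "dz": -0.62, "ax": 0, "ay": 0, "az": 0, "gripper": -0.6}, {"dx": 0, "dy": 0, "dz": 0.4, "ax": 0, "ay": 0, "az": 0, "gripper": -0.6}, {"dx": 0, "dy": 0, "dz": 0.4, "ax": 0, "ay": 0, "az": 0, "gripper": -0.6}, {"dx": 0, "dy": 0, "dz": 0.4, "ax": 0, "ay": 0, "az": -0.057, "gripper": -0.6}]'

```text
time: 16.0
eef_pos: [0.4422, 0.0755, 0.1682]
tcp_rot: [-0.026, 1.0, -0.0, 0.004]
contact_force: [1.1, 1.0, -0.2]
opening: 0.31
finger_force: 39.8
```

Request:
jog_arm --increments '[{"dx": 0, "dy": -0.3, "dz": 0.25, "ax": 0, "ay": 0, "az": 0, "gripper": -0.6}, {"dx": 0.9, "dy": -0.96, "dz": 0.25, "ax": 0, "ay": 0, "az": 0, "gripper": -0.6}, {"dx": 0.9, "dy": -0.96, "dz": 0.25, "ax": 0, "ay": 0, "az": 0, "gripper": -0.6}, {"dx": 0.9, "dy": -0.96, "dz": 0.25, "ax": 0, "ay": 0, "az": 0, "gripper": -0.6}, {"dx": 0.9, "dy": -0.96, "dz": 0.25, "ax": 0, "ay": 0, "az": 0, "gripper": -0.6}]'

```text
time: 16.5
eef_pos: [0.5506, -0.0424, 0.194]
tcp_rot: [-0.026, 1.0, -0.001, 0.002]
contact_force: [0.0, -0.3, -0.8]
opening: 0.305
finger_force: 39.9
```

Request:
jog_arm --increments '[{"dx": 0.64, "dy": 0, "dz": 0, "ax": 0, "ay": 0, "az": 0, "gripper": -0.6}, {"dx": 0.64, "dy": 0, "dz": 0, "ax": 0, "ay": 0, "az": 0, "gripper": -0.6}, {"dx": 0.64, "dy": 0, "dz": 0, "ax": 0, "ay": 0, "az": 0, "gripper": -0.6}, {"dx": 0.64, "dy": 0, "dz": -0.1, "ax": 0, "ay": 0, "az": 0, "gripper": -0.6}, {"dx": 0.64, "dy": 0, "dz": -0.1, "ax": 0, "ay": 0, "az": 0, "gripper": -0.6}]'

```text
time: 17.0
eef_pos: [0.6222, -0.0388, 0.1783]
tcp_rot: [-0.027, 1.0, 0.001, -0.002]
contact_force: [-0.2, 0.5, -1.3]
opening: 0.306
finger_force: 39.8
```

Request:
jog_arm --increments '[{"dx": 0, "dy": 0, "dz": -0.1, "ax": 0, "ay": 0, "az": 0, "gripper": -0.6}, {"dx": 0, "dy": 0, "dz": -0.2, "ax": 0, "ay": 0, "az": 0, "gripper": -0.6}, {"dx": 0, "dy": 0, "dz": -0.23, "ax": 0, "ay": 0, "az": 0, "gripper": -0.6}, {"dx": 0, "dy": 0, "dz": -0.23, "ax": 0, "ay": 0, "az": 0, "gripper": -0.6}]'

```text
time: 17.4
eef_pos: [0.6241, -0.0395, 0.1543]
tcp_rot: [-0.027, 1.0, 0.0, -0.001]
contact_force: [-4.3, 0.5, 8.6]
opening: 0.307
finger_force: 43.7
```

Request:
jog_arm --increments '[{"dx": 0, "dy": 0, "dz": 0, "ax": 0, "ay": 0, "az": 0, "gripper": -0.15}, {"dx": 0, "dy": 0, "dz": 0, "ax": 0, "ay": 0, "az": 0, "gripper": -0.1}, {"dx": 0, "dy": 0, "dz": 0.0, "ax": 0, "ay": 0, "az": 0, "gripper": -0.1}, {"dx": 0, "dy": 0, "dz": 0.4, "ax": 0, "ay": 0, "az": 0, "gripper": -0.1}, {"dx": 0, "dy": 0, "dz": 0.4, "ax": 0, "ay": 0, "az": 0, "gripper": 0.2}, {"dx": -1, "dy": 0.5, "dz": 0.4, "ax": 0, "ay": 0, "az": 0, "gripper": 0.2}, {"dx": -1, "dy": 1, "dz": 0.4, "ax": 0, "ay": 0, "az": 0.032, "gripper": 0.2}, {"dx": -1, "dy": 1, "dz": 0.4, "ax": 0, "ay": 0, "az": 0.032, "gripper": 0.2}, {"dx": -1, "dy": 1, "dz": 0.4, "ax": 0, "ay": 0, "az": 0.032, "gripper": 0.2}]'

```text
time: 18.3
eef_pos: [0.502, 0.0826, 0.2004]
tcp_rot: [-0.053, 0.999, 0.0, -0.001]
contact_force: [-0.2, -1.2, 0.1]
opening: 0.602
finger_force: 0.0
```

Request:
jog_arm --increments '[{"dx": -0.53, "dy": 0.68, "dz": 0, "ax": 0, "ay": 0, "az": 0, "gripper": 0.2}, {"dx": -0.53, "dy": 0.68, "dz": 0, "ax": 0, "ay": 0, "az": 0, "gripper": 0.2}, {"dx": -0.53, "dy": 0.68, "dz": -0.7, "ax": 0, "ay": 0, "az": 0, "gripper": 0.2}, {"dx": -0.53, "dy": 0.68, "dz": -0.7, "ax": 0, "ay": 0, "az": 0, "gripper": 0.2}, {"dx": -0.53, "dy": 0.68, "dz": -0.7, "ax": 0, "ay": 0, "az": 0, "gripper": 0.2}]'

```text
time: 18.8
eef_pos: [0.4367, 0.1619, 0.1123]
tcp_rot: [-0.053, 0.999, -0.0, -0.005]
contact_force: [-0.8, -0.9, -0.4]
opening: 0.597
finger_force: 0.0
```

```bash
python3 look.py
```

```text
t 18.8 tcp [0.4367 0.1619 0.1123] closeyaw-90 0.105 zx [-0.01  -0.001]
mat (array([ 0.3995, -0.2951], dtype=float32), array([0.028, 0.088], dtype=float32), -0.662, array([398., 263.]))
mat (array([0.5156, 0.1699], dtype=float32), array([0.028, 0.047], dtype=float32), 0.105, array([223., 221.]))
mat (array([ 0.5627, -0.1164], dtype=float32), array([0.062, 0.062], dtype=float32), -0.019, array([328., 200.]))
mat (array([ 0.562 , -0.0495], dtype=float32), array([0.031, 0.068], dtype=float32), 0.039, array([304., 203.]))
mat (array([0.5926, 0.1788], dtype=float32), array([0.014, 0.076], dtype=float32), 1.552, array([219., 193.]))
vise (array([ 0.6179, -0.0408], dtype=float32), array([0.028, 0.198], dtype=float32), 0.051, array([302., 175.])) vx,vy [-0.0056 -0.0462]
vise (array([ 0.636 , -0.1001], dtype=float32), array([0.056, 0.228], dtype=float32), 0.078, array([326., 167.])) vx,vy [ 0.0094 -0.1063]
brick (array([0.513, 0.398], dtype=float32), array([0.07 , 0.101], dtype=float32), -0.294, array([135., 224.]))
```

```bash
python3 - <<'E'
from h import *
d=pickle.load(open("top.pkl","rb"))
cv2.imwrite("pics/t5.png",cv2.resize(d["frame"][120:240,230:390],(800,600)))
P=cloud(d)
for u,v in ((345,195),(348,140),(333,130),(325,195),(337,160),(322,160),(340,150),(343,175)): print(u,v,P[v,u].round(4))
E
```

```text
345 195 [ 0.5831 -0.1622  0.0157]
348 140 [ 0.7383 -0.177   0.004 ]
333 130 [ 0.7263 -0.1193  0.1363]
325 195 [ 0.5676 -0.0957  0.1367]
337 160 [ 0.6799 -0.1433  0.0157]
322 160 [ 0.6527 -0.0907  0.1369]
340 150 [ 0.6819 -0.1378  0.1153]
343 175 [ 0.6239 -0.1471  0.0906]
```

View pics/t5.png

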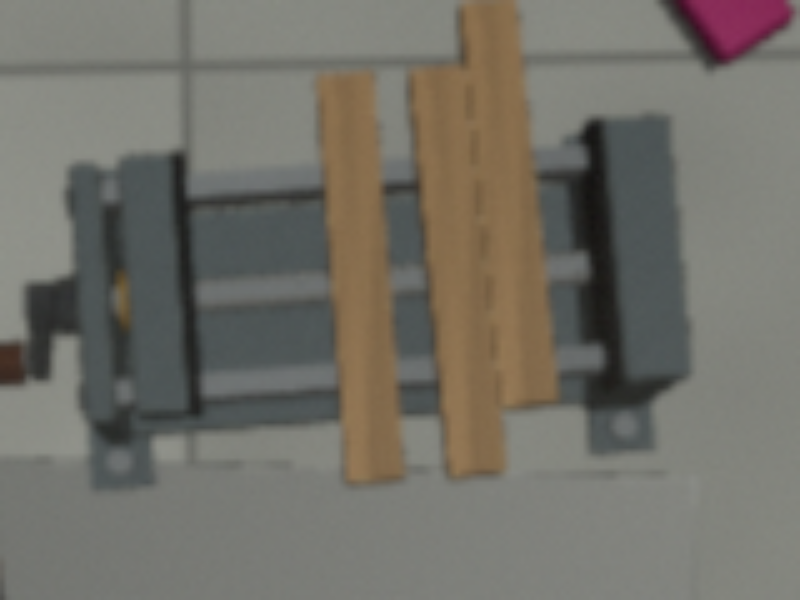

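The crop shows that strip 1 was knocked about 30 mm toward +x, against strip 2. Its far end is at (490,0) and its near end at (528,400). Strips 2 and 3 are fine. I'll place strip 4 first, then push strip 1 back by its far end.

Request:
jog_arm --increments '[{"dx": 0.02, "dy": 0, "dz": -0.63, "ax": 0, "ay": 0, "az": 0, "gripper": 0.1}, {"dx": 0.02, "dy": 0, "dz": -0.63, "ax": 0, "ay": 0, "az": 0, "gripper": 0.1}, {"dx": 0.02, "dy": 0, "dz": -0.63, "ax": 0, "ay": 0, "az": 0, "gripper": 0.1}, {"dx": 0.02, "dy": 0, "dz": -0.63, "ax": 0, "ay": 0, "az": 0, "gripper": -0.6}, {"dx": 0.02, "dy": 0, "dz": -0.63, "ax": 0, "ay": 0, "az": 0, "gripper": -0.6}, {"dx": 0.02, "dy": 0, "dz": -0.63, "ax": 0, "ay": 0, "az": 0, "gripper": -0.6}, {"dx": 0.02, "dy": 0, "dz": -0.63, "ax": 0, "ay": 0, "az": 0, "gripper": -0.6}, {"dx": 0, "dy": 0, "dz": 0.4, "ax": 0, "ay": 0, "az": 0, "gripper": -0.6}, {"dx": 0, "dy": 0, "dz": 0.4, "ax": 0, "ay": 0, "az": 0, "gripper": -0.6}, {"dx": 0, "dy": 0, "dz": 0.4, "ax": 0, "ay": 0, "az": -0.034, "gripper": -0.6}]'

```text
time: 19.85
eef_pos: [0.4431, 0.1624, 0.1703]
tcp_rot: [-0.025, 1.0, 0.0, 0.004]
contact_force: [0.5, -0.1, -1.3]
opening: 0.302
finger_force: 39.7
```

Request:
jog_arm --increments '[{"dx": 0, "dy": -0.3, "dz": 0.25, "ax": 0, "ay": 0, "az": 0, "gripper": -0.6}, {"dx": 0.5, "dy": -1, "dz": 0.25, "ax": 0, "ay": 0, "az": 0, "gripper": -0.6}, {"dx": 0.5, "dy": -1, "dz": 0.25, "ax": 0, "ay": 0, "az": 0, "gripper": -0.6}, {"dx": 0.5, "dy": -1, "dz": 0.25, "ax": 0, "ay": 0, "az": 0, "gripper": -0.6}, {"dx": 0.5, "dy": -1, "dz": 0.25, "ax": 0, "ay": 0, "az": 0, "gripper": -0.6}]'

```text
time: 20.35
eef_pos: [0.5013, 0.041, 0.1955]
tcp_rot: [-0.024, 1.0, 0.0, 0.0]
contact_force: [-0.3, 0.4, -1.1]
opening: 0.309
finger_force: 39.8
```

Request:
jog_arm --increments '[{"dx": 0.99, "dy": -0.28, "dz": 0, "ax": 0, "ay": 0, "az": 0, "gripper": -0.6}, {"dx": 0.99, "dy": -0.28, "dz": 0, "ax": 0, "ay": 0, "az": 0, "gripper": -0.6}, {"dx": 0.99, "dy": -0.28, "dz": 0, "ax": 0, "ay": 0, "az": 0, "gripper": -0.6}, {"dx": 0.99, "dy": -0.28, "dz": -0.1, "ax": 0, "ay": 0, "az": 0, "gripper": -0.6}, {"dx": 0.99, "dy": -0.28, "dz": -0.1, "ax": 0, "ay": 0, "az": 0, "gripper": -0.6}]'

```text
time: 20.85
eef_pos: [0.6176, 0.0099, 0.1803]
tcp_rot: [-0.026, 1.0, 0.001, -0.003]
contact_force: [-0.2, -0.1, -1.8]
opening: 0.306
finger_force: 39.8
```

Request:
jog_arm --increments '[{"dx": 0, "dy": -0.02, "dz": -0.1, "ax": 0, "ay": 0, "az": 0, "gripper": -0.6}, {"dx": 0, "dy": -0.02, "dz": -0.2, "ax": 0, "ay": 0, "az": 0, "gripper": -0.6}, {"dx": 0, "dy": -0.02, "dz": -0.23, "ax": 0, "ay": 0, "az": 0, "gripper": -0.6}, {"dx": 0, "dy": -0.02, "dz": -0.23, "ax": 0, "ay": 0, "az": 0, "gripper": -0.6}]'

```text
time: 21.25
eef_pos: [0.6188, 0.0065, 0.1562]
tcp_rot: [-0.026, 1.0, 0.0, -0.001]
contact_force: [-2.7, 0.7, 5.0]
opening: 0.308
finger_force: 40.4
```

Request:
jog_arm --increments '[{"dx": 0, "dy": 0, "dz": 0, "ax": 0, "ay": 0, "az": 0, "gripper": -0.15}, {"dx": 0, "dy": 0, "dz": 0, "ax": 0, "ay": 0, "az": 0, "gripper": -0.12}, {"dx": 0, "dy": 0, "dz": 0.0, "ax": 0, "ay": 0, "az": 0, "gripper": -0.12}, {"dx": 0, "dy": 0, "dz": 0.4, "ax": 0, "ay": 0, "az": 0, "gripper": -0.12}, {"dx": 0, "dy": 0, "dz": 0.4, "ax": 0, "ay": 0, "az": 0, "gripper": -0.12}, {"dx": 1, "dy": -0.5, "dz": 0.4, "ax": 0, "ay": 0, "az": 0, "gripper": -1}, {"dx": 1, "dy": -1, "dz": 0.4, "ax": 0, "ay": 0, "az": 0, "gripper": -1}, {"dx": 1, "dy": -1, "dz": 0.4, "ax": 0, "ay": 0, "az": 0, "gripper": -1}, {"dx": 1, "dy": -1, "dz": 0.4, "ax": 0, "ay": 0, "az": 0, "gripper": -1}, {"dx": 1, "dy": -1, "dz": 0.4, "ax": 0, "ay": 0, "az": 0, "gripper": -1}]'

```text
time: 22.25
eef_pos: [0.7411, -0.1175, 0.2026]
tcp_rot: [-0.024, 1.0, -0.0, 0.0]
contact_force: [0.1, 1.3, -0.1]
opening: 0.004
finger_force: 0.0
```

```bash
python3 look.py; python3 - <<'E'
from h import *
d=pickle.load(open("top.pkl","rb"))
cv2.imwrite("pics/t6.png",cv2.resize(d["frame"][110:230,230:390],(800,600)))
d=pickle.load(open("top.pkl","rb"))
print(onplane(d,[(323,120),(333.5,120),(330.5,200),(341,200)],.135).round(4))
E
```

```text
t 22.25 tcp [ 0.7411 -0.1175  0.2026] closeyaw-90 0.047 zx [ 0.001 -0.001]
mat (array([ 0.3993, -0.2949], dtype=float32), array([0.028, 0.088], dtype=float32), -0.654, array([398., 263.]))
mat (array([0.5913, 0.1788], dtype=float32), array([0.016, 0.076], dtype=float32), 1.552, array([219., 193.]))
vise (array([0.638 , 0.0063], dtype=float32), array([0.027, 0.15 ], dtype=float32), 0.052, array([281., 165.])) vx,vy [ 0.017  -0.0002]
vise (array([ 0.6926, -0.0349], dtype=float32), array([0.022, 0.047], dtype=float32), -0.021, array([297., 143.])) vx,vy [ 0.0694 -0.0442]
vise (array([ 0.7242, -0.1277], dtype=float32), array([0.053, 0.13 ], dtype=float32), -1.444, array([337., 131.])) vx,vy [ 0.096  -0.1386]
brick (array([0.5132, 0.3982], dtype=float32), array([0.069, 0.102], dtype=float32), -0.289, array([136., 224.]))
[[ 0.7521 -0.0958  0.135 ]
 [ 0.7516 -0.1213  0.135 ]
 [ 0.5555 -0.1087  0.135 ]
 [ 0.5551 -0.1337  0.135 ]]
```

View pics/t6.png

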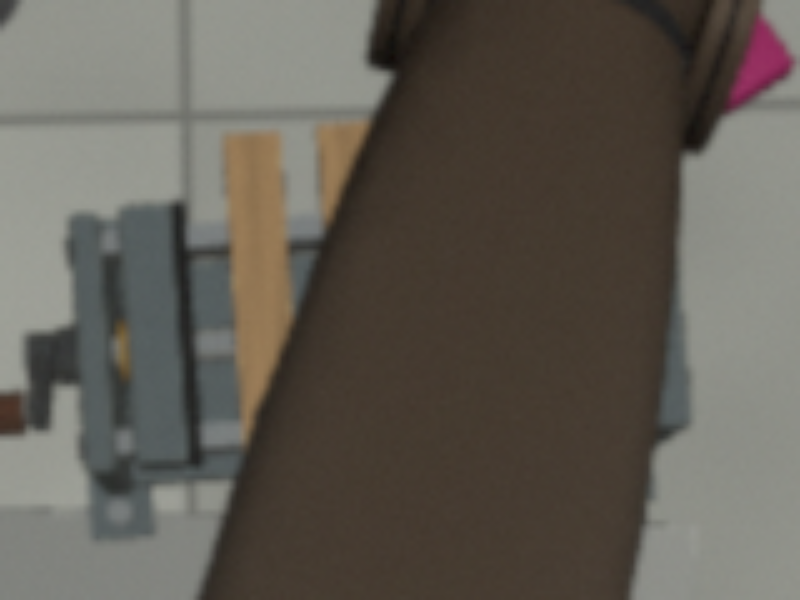

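The crop shows strip 4 well placed at (258,290), square on the bars. The arm hides strips 1–3. I'll lower the closed fingers beyond strip 1's far end and push it back toward −x.

Request:
jog_arm --increments '[{"dx": 0.27, "dy": 0.07, "dz": 0, "ax": 0, "ay": 0, "az": 0, "gripper": -1}, {"dx": 0.27, "dy": 0.07, "dz": 0, "ax": 0, "ay": 0, "az": 0, "gripper": -1}, {"dx": 0.27, "dy": 0.07, "dz": -0.42, "ax": 0, "ay": 0, "az": 0, "gripper": -1}, {"dx": 0.27, "dy": 0.07, "dz": -0.42, "ax": 0, "ay": 0, "az": 0, "gripper": -1}, {"dx": 0.27, "dy": 0.07, "dz": -0.42, "ax": 0, "ay": 0, "az": 0, "gripper": -1}, {"dx": 0.2, "dy": 0.07, "dz": -0.42, "ax": 0, "ay": 0, "az": 0, "gripper": -1}, {"dx": 0.13, "dy": 0.07, "dz": -0.42, "ax": 0, "ay": 0, "az": 0, "gripper": -1}, {"dx": 0.06, "dy": 0.07, "dz": -0.42, "ax": 0, "ay": 0, "az": 0, "gripper": -1}, {"dx": 0, "dy": 0.07, "dz": -0.42, "ax": 0, "ay": 0, "az": 0, "gripper": -1}, {"dx": -0.05, "dy": 0.07, "dz": -0.42, "ax": 0, "ay": 0, "az": 0, "gripper": -1}]'

```text
time: 23.3
eef_pos: [0.7333, -0.1058, 0.1542]
tcp_rot: [-0.025, 1.0, -0.0, 0.001]
contact_force: [0.1, -0.3, -0.1]
opening: -0.003
finger_force: 0.3
```

Request:
jog_arm --increments '[{"dx": 0, "dy": 0, "dz": 0, "ax": 0, "ay": 0, "az": 0, "gripper": -1}, {"dx": 0.15, "dy": 0, "dz": 0, "ax": 0, "ay": 0, "az": 0, "gripper": -1}, {"dx": 0.15, "dy": 0, "dz": 0.5, "ax": 0, "ay": 0, "az": 0, "gripper": -1}, {"dx": 0.15, "dy": 0, "dz": 0.8, "ax": 0, "ay": 0, "az": 0, "gripper": -1}, {"dx": -0.3, "dy": 1, "dz": 0.8, "ax": 0, "ay": 0, "az": 0.3, "gripper": -0.2}, {"dx": -0.3, "dy": 1, "dz": 0.8, "ax": 0, "ay": 0, "az": 0.5, "gripper": 0}, {"dx": -0.3, "dy": 1, "dz": 0.8, "ax": 0, "ay": 0, "az": 0.5, "gripper": 0}, {"dx": -0.3, "dy": 1, "dz": 0.8, "ax": 0, "ay": 0, "az": 0.5, "gripper": 0}, {"dx": -0.3, "dy": 1, "dz": 0.8, "ax": 0, "ay": 0, "az": 0.5, "gripper": 0}]'

```text
time: 24.2
eef_pos: [0.6972, 0.016, 0.2491]
tcp_rot: [-0.394, 0.919, 0.0, -0.0]
contact_force: [0.9, -0.7, 1.0]
opening: 0.503
finger_force: 0.0
```

Request:
jog_arm --increments '[{"dx": -0.3, "dy": 1, "dz": 0, "ax": 0, "ay": 0, "az": 0.5, "gripper": 0}, {"dx": -0.3, "dy": 1, "dz": 0, "ax": 0, "ay": 0, "az": 0.5, "gripper": 0}, {"dx": -0.3, "dy": 1, "dz": 0, "ax": 0, "ay": 0, "az": 0.5, "gripper": 0}, {"dx": -0.3, "dy": 1, "dz": 0, "ax": 0, "ay": 0, "az": 0.5, "gripper": 0}, {"dx": -0.3, "dy": 1, "dz": 0, "ax": 0, "ay": 0, "az": 0.5, "gripper": 0}, {"dx": -0.3, "dy": 1, "dz": 0, "ax": 0, "ay": 0, "az": 0.5, "gripper": 0}]'

```text
time: 24.8
eef_pos: [0.6497, 0.1938, 0.2429]
tcp_rot: [-0.667, 0.744, -0.036, -0.019]
contact_force: [0.2, -0.2, 0.1]
opening: 0.498
finger_force: 0.0
```

```bash
python3 look.py
```

```text
t 24.8 tcp [0.6497 0.1938 0.2429] closeyaw-90 1.463 zx [ 0.02  -0.079]
mat (array([ 0.3995, -0.2949], dtype=float32), array([0.028, 0.088], dtype=float32), -0.648, array([398., 263.]))
mat (array([ 0.5636, -0.1191], dtype=float32), array([0.063, 0.066], dtype=float32), 0.06, array([329., 202.]))
mat (array([ 0.5624, -0.0497], dtype=float32), array([0.031, 0.068], dtype=float32), 0.062, array([303., 203.]))
mat (array([0.5601, 0.0032], dtype=float32), array([0.03 , 0.074], dtype=float32), 0.031, array([284., 204.]))
mat (array([0.5913, 0.1788], dtype=float32), array([0.016, 0.076], dtype=float32), 1.552, array([219., 193.]))
vise (array([0.6137, 0.0053], dtype=float32), array([0.027, 0.198], dtype=float32), 0.043, array([283., 177.])) vx,vy [-0.0073  0.0001]
vise (array([ 0.6179, -0.0407], dtype=float32), array([0.028, 0.198], dtype=float32), 0.051, array([301., 175.])) vx,vy [-0.0055 -0.0461]
vise (array([ 0.6208, -0.1006], dtype=float32), array([0.056, 0.2  ], dtype=float32), 0.08, array([327., 173.])) vx,vy [-0.0058 -0.106 ]
```

Request:
jog_arm --increments '[{"dx": 0, "dy": 0, "dz": 0, "ax": 0, "ay": 0, "az": 0, "gripper": 0}, {"dx": 0, "dy": 0, "dz": 0, "ax": 0, "ay": 0, "az": 0, "gripper": 0}, {"dx": 0, "dy": 0, "dz": 0, "ax": 0, "ay": 0, "az": 0, "gripper": 0}]'

```text
time: 25.15
eef_pos: [0.6509, 0.1902, 0.2434]
tcp_rot: [-0.665, 0.746, -0.036, -0.019]
contact_force: [-0.3, -0.7, -0.2]
opening: 0.501
finger_force: 0.0
```

```bash
python3 - <<'E'
from plant import get_state
s=get_state(); print(s["qpos"].round(3),s["dq"].round(3),s["eef_pos"],s["tcp_rot"])
E
```

```text
[ 0.162  0.305  1.579 -0.085  1.252 -2.838] [-0.002 -0.001  0.001  0.002 -0.001  0.001] [0.65090758 0.19023148 0.24344728] [-0.66483392  0.74588949 -0.03603245 -0.01861132]
```

Request:
jog_arm --increments '[{"dx": 0, "dy": 0, "dz": 0, "ax": 0, "ay": 0, "az": -1, "gripper": 0}, {"dx": 0, "dy": 0, "dz": 0, "ax": 0, "ay": 0, "az": -1, "gripper": 0}, {"dx": 0, "dy": 0, "dz": 0, "ax": 0, "ay": 0, "az": -1, "gripper": 0}, {"dx": 0, "dy": 0, "dz": 0, "ax": 0, "ay": 0, "az": -1, "gripper": 0}, {"dx": 0, "dy": 0, "dz": 0, "ax": 0, "ay": 0, "az": -1, "gripper": 0}, {"dx": 0, "dy": 0, "dz": 0, "ax": 0, "ay": 0, "az": -1, "gripper": 0}, {"dx": 0, "dy": 0, "dz": 0, "ax": 0, "ay": 0, "az": -1, "gripper": 0}, {"dx": 0, "dy": 0, "dz": 0, "ax": 0, "ay": 0, "az": -1, "gripper": 0}, {"dx": 0, "dy": 0, "dz": 0, "ax": 0, "ay": 0, "az": -1, "gripper": 0}, {"dx": 0, "dy": 0, "dz": 0, "ax": 0, "ay": 0, "az": -1, "gripper": 0}]'

```text
time: 26.15
eef_pos: [0.6509, 0.1903, 0.2434]
tcp_rot: [0.025, 0.999, -0.013, -0.038]
contact_force: [0.3, -0.7, 0.2]
opening: 0.498
finger_force: 0.0
```

```bash
cat > goal.py <<'E'
import sys,numpy as np
from plant import get_state
from scipy.spatial.transform import Rotation as R
x,y,z,yaw=map(float,sys.argv[1:5]) # yaw: rel closing yaw of tool y from world y
s=get_state(); T=R.from_euler("z",yaw)*R.from_matrix(np.diag([-1,1,-1.]))
r=(T*R.from_quat(s["tcp_rot"]).inv()).as_rotvec()
print("d/.12",((np.array([x,y,z])-s["eef_pos"])/.12).round(3),"rot/(pi/2)",(r/(np.pi/2)).round(3),"q",s["qpos"].round(2))
E
python3 goal.py .58 .18 .2 -1.518; python3 - <<'E'
from h import *
d=pickle.load(open("top0.pkl","rb")); hsv=cv2.cvtColor(d["frame"],cv2.COLOR_BGR2HSV);H,S,V=cv2.split(hsv); P=cloud(d)
v,u=np.mgrid[:420,:560]; m=((H<20)|(H>170))&(S>80)&(v>180)&(v<205)&(u>198)&(u<245)
for r in rect(d,m,.118): print(r)
q=P[m]; print(np.percentile(q,[2,50,98],axis=0).round(4))
E
```

```text
d/.12 [-0.591 -0.086 -0.362] rot/(pi/2) [-0.023 -0.051 -0.934] q [ 0.14  0.34  1.53 -0.01  1.35 -1.38]
(array([0.5799, 0.1617], dtype=float32), array([0.017, 0.069], dtype=float32), -1.523, array([219., 193.]))
[[0.5703 0.1263 0.1216]
 [0.5785 0.1596 0.1267]
 [0.588  0.1932 0.1317]]
```

Request:
jog_arm --increments '[{"dx": -0.59, "dy": -0.12, "dz": -0.2, "ax": -0.02, "ay": -0.05, "az": -0.93, "gripper": 0}, {"dx": -0.59, "dy": -0.12, "dz": -0.2, "ax": -0.02, "ay": -0.05, "az": -0.93, "gripper": 0}, {"dx": -0.59, "dy": -0.12, "dz": -0.2, "ax": -0.02, "ay": -0.05, "az": -0.93, "gripper": 0}, {"dx": -0.59, "dy": -0.12, "dz": -0.2, "ax": -0.02, "ay": -0.05, "az": -0.93, "gripper": 0}, {"dx": -0.59, "dy": -0.12, "dz": -0.2, "ax": -0.02, "ay": -0.05, "az": -0.93, "gripper": 0}, {"dx": -0.59, "dy": -0.12, "dz": -0.2, "ax": -0.02, "ay": -0.05, "az": -0.93, "gripper": 0}, {"dx": -0.59, "dy": -0.12, "dz": -0.2, "ax": -0.02, "ay": -0.05, "az": -0.93, "gripper": 0}, {"dx": -0.59, "dy": -0.12, "dz": -0.2, "ax": -0.02, "ay": -0.05, "az": -0.93, "gripper": 0}, {"dx": -0.59, "dy": -0.12, "dz": -0.2, "ax": -0.02, "ay": -0.05, "az": -0.93, "gripper": 0}, {"dx": -0.59, "dy": -0.12, "dz": -0.2, "ax": -0.02, "ay": -0.05, "az": -0.93, "gripper": 0}]'

```text
time: 27.15
eef_pos: [0.58, 0.176, 0.2196]
tcp_rot: [0.686, 0.728, 0.002, -0.001]
contact_force: [-0.5, -0.1, 0.3]
opening: 0.5
finger_force: 0.0
```

```bash
python3 goal.py .58 .176 .123 -1.518; python3 look.py|egrep "vise|^t"; python3 - <<'E'
from h import *
from plant import imaging
d=imaging.read_camera("wrist"); cv2.imwrite("pics/w7.png",d["frame"])
E
```

```text
d/.12 [-0.    -0.    -0.805] rot/(pi/2) [-0.003  0.001 -0.005] q [0.13 0.17 1.79 0.   1.19 0.06]
t 27.15 tcp [0.58   0.176  0.2196] closeyaw-90 -1.511 zx [0.001 0.004]
vise (array([0.6137, 0.0053], dtype=float32), array([0.027, 0.198], dtype=float32), 0.043, array([283., 177.])) vx,vy [-0.0073  0.0001]
vise (array([ 0.6179, -0.0407], dtype=float32), array([0.028, 0.198], dtype=float32), 0.051, array([301., 175.])) vx,vy [-0.0055 -0.0461]
vise (array([ 0.6209, -0.1011], dtype=float32), array([0.057, 0.2  ], dtype=float32), 0.085, array([327., 173.])) vx,vy [-0.0058 -0.1065]
```

View pics/w7.png

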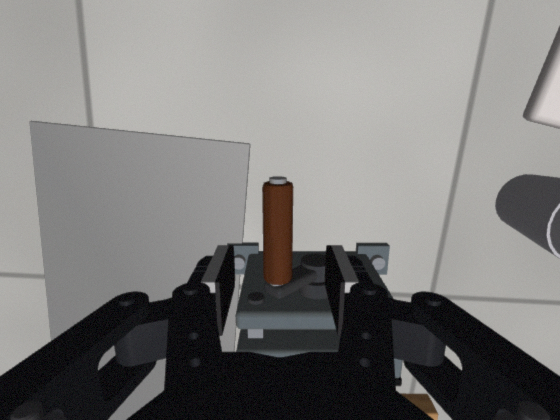

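The wrist view shows the crank sleeve at (278,232), centred between the fingers at (222,290) and (340,290). I'll descend and grip it.

Request:
jog_arm --increments '[{"dx": 0, "dy": 0, "dz": -0.8, "ax": 0, "ay": 0, "az": 0, "gripper": 0}, {"dx": 0, "dy": 0, "dz": -0.8, "ax": 0, "ay": 0, "az": 0, "gripper": 0}, {"dx": 0, "dy": 0, "dz": -0.8, "ax": 0, "ay": 0, "az": 0, "gripper": 0}, {"dx": 0, "dy": 0, "dz": -0.8, "ax": 0, "ay": 0, "az": 0, "gripper": -0.7}, {"dx": 0, "dy": 0, "dz": -0.8, "ax": 0, "ay": 0, "az": 0, "gripper": -0.7}, {"dx": 0, "dy": 0, "dz": -0.8, "ax": 0, "ay": 0, "az": 0, "gripper": -0.7}, {"dx": 0, "dy": 0, "dz": -0.8, "ax": 0, "ay": 0, "az": 0, "gripper": -0.7}]' --force 50

```text
time: 27.95
eef_pos: [0.5796, 0.177, 0.1255]
tcp_rot: [0.683, 0.731, 0.001, -0.001]
contact_force: [-5.2, -2.1, 0.4]
opening: 0.237
finger_force: 49.0
```

```bash
cat > crank.py <<'E'
import sys,numpy as np
# rows of offsets (shares of .12) from start angle a0: n steps of st deg
a0,st,n=map(float,sys.argv[1:]); a=np.radians(a0+st*np.arange(0,n+1)); r=.045/.12
x=-r*np.sin(a); z=r*np.cos(a)
for i in range(1,int(n)+1): print(round(a0+st*i),np.round([(x[i]-x[0]),(x[i]-x[0])*.053,z[i]-z[0]],2))
E
python3 crank.py 46 36 10; python3 goal.py .58 .176 .123 -1.518
```

```text
82 [-0.1  -0.01 -0.21]
118 [-0.06 -0.   -0.44]
154 [ 0.11  0.01 -0.6 ]
190 [ 0.33  0.02 -0.63]
226 [ 0.54  0.03 -0.52]
262 [ 0.64  0.03 -0.31]
298 [ 0.6   0.03 -0.08]
334 [0.43 0.02 0.08]
370 [0.2  0.01 0.11]
406 [0. 0. 0.]
d/.12 [ 0.004 -0.008 -0.021] rot/(pi/2) [-0.002  0.    -0.01 ] q [0.13 0.27 1.85 0.   1.02 0.06]
```

Request:
jog_arm --increments '[{"dx": -0.1, "dy": -0.01, "dz": -0.21, "ax": 0, "ay": 0, "az": 0, "gripper": -0.7}, {"dx": -0.06, "dy": 0, "dz": -0.44, "ax": 0, "ay": 0, "az": 0, "gripper": -0.7}, {"dx": 0.11, "dy": 0.01, "dz": -0.6, "ax": 0, "ay": 0, "az": 0, "gripper": -0.7}, {"dx": 0.33, "dy": 0.02, "dz": -0.63, "ax": 0, "ay": 0, "az": 0, "gripper": -0.7}, {"dx": 0.54, "dy": 0.03, "dz": -0.52, "ax": 0, "ay": 0, "az": 0, "gripper": -0.7}]'

```text
time: 28.45
eef_pos: [0.641, 0.1802, 0.0589]
tcp_rot: [0.683, 0.731, -0.003, -0.005]
contact_force: [-16.8, -4.3, 6.2]
opening: 0.241
finger_force: 52.2
```

```bash
python3 crank.py 226 36 10; python3 look.py | grep "^t"; python3 - <<'E'
from h import *
from plant import imaging
d=imaging.read_camera("scene"); cv2.imwrite("pics/s8.png",cv2.resize(d["frame"][170:330,220:420],(750,600)))
P=cloud(d)
E
```

```text
262 [0.1  0.01 0.21]
298 [0.06 0.   0.44]
334 [-0.11 -0.01  0.6 ]
370 [-0.33 -0.02  0.63]
406 [-0.54 -0.03  0.52]
442 [-0.64 -0.03  0.31]
478 [-0.6  -0.03  0.08]
514 [-0.43 -0.02 -0.08]
550 [-0.2  -0.01 -0.11]
586 [-0. -0. -0.]
t 28.45 tcp [0.641  0.1802 0.0589] closeyaw-90 -1.503 zx [-0.012  0.003]
```

View pics/s8.png

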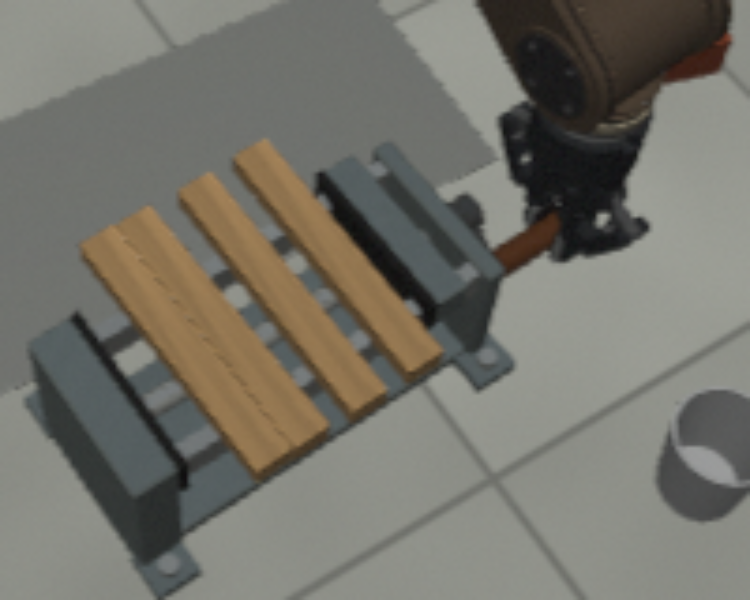

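The crop shows the crank sleeve at (530,240), turned halfway. The jaw has begun to close and the strips are flat: strips 1 and 2 touch at (210,340), then strips 3 and 4. I'll continue cranking.

Request:
jog_arm --increments '[{"dx": 0.1, "dy": 0.01, "dz": 0.21, "ax": 0, "ay": 0, "az": 0, "gripper": -0.7}, {"dx": 0.06, "dy": 0, "dz": 0.44, "ax": 0, "ay": 0, "az": 0, "gripper": -0.7}, {"dx": -0.11, "dy": -0.01, "dz": 0.6, "ax": 0, "ay": 0, "az": 0, "gripper": -0.7}, {"dx": -0.33, "dy": -0.02, "dz": 0.63, "ax": 0, "ay": 0, "az": 0, "gripper": -0.7}, {"dx": -0.54, "dy": -0.03, "dz": 0.52, "ax": 0, "ay": 0, "az": 0, "gripper": -0.7}, {"dx": -0.64, "dy": -0.03, "dz": 0.31, "ax": 0, "ay": 0, "az": 0, "gripper": -0.7}, {"dx": -0.6, "dy": -0.03, "dz": 0.08, "ax": 0, "ay": 0, "az": 0, "gripper": -0.7}, {"dx": -0.43, "dy": -0.02, "dz": -0.08, "ax": 0, "ay": 0, "az": 0, "gripper": -0.7}, {"dx": -0.2, "dy": -0.01, "dz": -0.11, "ax": 0, "ay": 0, "az": 0, "gripper": -0.7}, {"dx": 0, "dy": 0, "dz": 0, "ax": 0, "ay": 0, "az": 0, "gripper": -0.7}]'

```text
time: 29.55
eef_pos: [0.6414, 0.1803, 0.0593]
tcp_rot: [0.683, 0.731, -0.003, -0.005]
contact_force: [-16.5, -4.8, 5.6]
opening: 0.238
finger_force: 54.4
```

Request:
jog_arm --increments '[{"dx": 0.1, "dy": 0.01, "dz": 0.21, "ax": 0, "ay": 0, "az": 0, "gripper": -0.7}, {"dx": 0.06, "dy": 0, "dz": 0.44, "ax": 0, "ay": 0, "az": 0, "gripper": -0.7}, {"dx": -0.11, "dy": -0.01, "dz": 0.6, "ax": 0, "ay": 0, "az": 0, "gripper": -0.7}, {"dx": -0.33, "dy": -0.02, "dz": 0.63, "ax": 0, "ay": 0, "az": 0, "gripper": -0.7}, {"dx": -0.54, "dy": -0.03, "dz": 0.52, "ax": 0, "ay": 0, "az": 0, "gripper": -0.7}, {"dx": -0.64, "dy": -0.03, "dz": 0.31, "ax": 0, "ay": 0, "az": 0, "gripper": -0.7}, {"dx": -0.6, "dy": -0.03, "dz": 0.08, "ax": 0, "ay": 0, "az": 0, "gripper": -0.7}, {"dx": -0.43, "dy": -0.02, "dz": -0.08, "ax": 0, "ay": 0, "az": 0, "gripper": -0.7}, {"dx": -0.2, "dy": -0.01, "dz": -0.11, "ax": 0, "ay": 0, "az": 0, "gripper": -0.7}, {"dx": 0, "dy": 0, "dz": 0, "ax": 0, "ay": 0, "az": 0, "gripper": -0.7}]'

```text
time: 30.55
eef_pos: [0.6414, 0.1803, 0.0593]
tcp_rot: [0.683, 0.731, -0.003, -0.005]
contact_force: [-17.0, -4.9, 4.8]
opening: 0.238
finger_force: 54.6
```

```bash
python3 look.py
```

```text
t 30.55 tcp [0.6414 0.1803 0.0593] closeyaw-90 -1.503 zx [-0.012  0.003]
mat (array([ 0.3995, -0.295 ], dtype=float32), array([0.027, 0.088], dtype=float32), -0.654, array([398., 263.]))
mat (array([ 0.5636, -0.1191], dtype=float32), array([0.063, 0.066], dtype=float32), 0.06, array([329., 202.]))
mat (array([ 0.5614, -0.0316], dtype=float32), array([0.066, 0.072], dtype=float32), 0.039, array([297., 204.]))
vise (array([ 0.6163, -0.0252], dtype=float32), array([0.059, 0.2  ], dtype=float32), 0.051, array([295., 176.])) vx,vy [-0.0063 -0.0305]
vise (array([ 0.6208, -0.1006], dtype=float32), array([0.056, 0.2  ], dtype=float32), 0.08, array([327., 173.])) vx,vy [-0.0058 -0.106 ]
brick (array([0.513, 0.398], dtype=float32), array([0.07 , 0.101], dtype=float32), -0.289, array([135., 224.]))
```

Request:
jog_arm --increments '[{"dx": 0.1, "dy": 0.01, "dz": 0.21, "ax": 0, "ay": 0, "az": 0, "gripper": -0.7}, {"dx": 0.06, "dy": 0, "dz": 0.44, "ax": 0, "ay": 0, "az": 0, "gripper": -0.7}, {"dx": -0.11, "dy": -0.01, "dz": 0.6, "ax": 0, "ay": 0, "az": 0, "gripper": -0.7}, {"dx": -0.33, "dy": -0.02, "dz": 0.63, "ax": 0, "ay": 0, "az": 0, "gripper": -0.7}, {"dx": -0.54, "dy": -0.03, "dz": 0.52, "ax": 0, "ay": 0, "az": 0, "gripper": -0.7}, {"dx": -0.64, "dy": -0.03, "dz": 0.31, "ax": 0, "ay": 0, "az": 0, "gripper": -0.7}, {"dx": -0.6, "dy": -0.03, "dz": 0.08, "ax": 0, "ay": 0, "az": 0, "gripper": -0.7}, {"dx": -0.43, "dy": -0.02, "dz": -0.08, "ax": 0, "ay": 0, "az": 0, "gripper": -0.7}, {"dx": -0.2, "dy": -0.01, "dz": -0.11, "ax": 0, "ay": 0, "az": 0, "gripper": -0.7}, {"dx": 0, "dy": 0, "dz": 0, "ax": 0, "ay": 0, "az": 0, "gripper": -0.7}]'

```text
time: 31.6
eef_pos: [0.6414, 0.1803, 0.0593]
tcp_rot: [0.683, 0.731, -0.003, -0.005]
contact_force: [-16.3, -4.6, 5.0]
opening: 0.239
finger_force: 54.8
```

Request:
jog_arm --increments '[{"dx": 0.1, "dy": 0.01, "dz": 0.21, "ax": 0, "ay": 0, "az": 0, "gripper": -0.7}, {"dx": 0.06, "dy": 0, "dz": 0.44, "ax": 0, "ay": 0, "az": 0, "gripper": -0.7}, {"dx": -0.11, "dy": -0.01, "dz": 0.6, "ax": 0, "ay": 0, "az": 0, "gripper": -0.7}, {"dx": -0.33, "dy": -0.02, "dz": 0.63, "ax": 0, "ay": 0, "az": 0, "gripper": -0.7}, {"dx": -0.54, "dy": -0.03, "dz": 0.52, "ax": 0, "ay": 0, "az": 0, "gripper": -0.7}, {"dx": -0.64, "dy": -0.03, "dz": 0.31, "ax": 0, "ay": 0, "az": 0, "gripper": -0.7}, {"dx": -0.6, "dy": -0.03, "dz": 0.08, "ax": 0, "ay": 0, "az": 0, "gripper": -0.7}, {"dx": -0.43, "dy": -0.02, "dz": -0.08, "ax": 0, "ay": 0, "az": 0, "gripper": -0.7}, {"dx": -0.2, "dy": -0.01, "dz": -0.11, "ax": 0, "ay": 0, "az": 0, "gripper": -0.7}, {"dx": 0, "dy": 0, "dz": 0, "ax": 0, "ay": 0, "az": 0, "gripper": -0.7}]'

```text
time: 32.6
eef_pos: [0.6414, 0.1803, 0.0593]
tcp_rot: [0.683, 0.731, -0.003, -0.005]
contact_force: [-15.9, -4.1, 3.9]
opening: 0.24
finger_force: 54.8
```

```bash
python3 look.py|grep vise
```

```text
vise (array([ 0.6196, -0.082 ], dtype=float32), array([0.113, 0.2  ], dtype=float32), 0.054, array([319., 174.])) vx,vy [-0.006  -0.0874]
```

Request:
jog_arm --increments '[{"dx": 0.1, "dy": 0.01, "dz": 0.21, "ax": 0, "ay": 0, "az": 0, "gripper": -0.7}, {"dx": 0.06, "dy": 0, "dz": 0.44, "ax": 0, "ay": 0, "az": 0, "gripper": -0.7}, {"dx": -0.11, "dy": -0.01, "dz": 0.6, "ax": 0, "ay": 0, "az": 0, "gripper": -0.7}, {"dx": -0.33, "dy": -0.02, "dz": 0.63, "ax": 0, "ay": 0, "az": 0, "gripper": -0.7}, {"dx": -0.54, "dy": -0.03, "dz": 0.52, "ax": 0, "ay": 0, "az": 0, "gripper": -0.7}, {"dx": -0.64, "dy": -0.03, "dz": 0.31, "ax": 0, "ay": 0, "az": 0, "gripper": -0.7}, {"dx": -0.6, "dy": -0.03, "dz": 0.08, "ax": 0, "ay": 0, "az": 0, "gripper": -0.7}, {"dx": -0.43, "dy": -0.02, "dz": -0.08, "ax": 0, "ay": 0, "az": 0, "gripper": -0.7}, {"dx": -0.2, "dy": -0.01, "dz": -0.11, "ax": 0, "ay": 0, "az": 0, "gripper": -0.7}, {"dx": 0, "dy": 0, "dz": 0, "ax": 0, "ay": 0, "az": 0, "gripper": -0.7}]'

```text
time: 33.65
eef_pos: [0.6414, 0.1803, 0.0593]
tcp_rot: [0.683, 0.731, -0.003, -0.005]
contact_force: [-16.9, -4.0, 5.3]
opening: 0.242
finger_force: 54.9
```

Request:
jog_arm --increments '[{"dx": 0.1, "dy": 0.01, "dz": 0.21, "ax": 0, "ay": 0, "az": 0, "gripper": -0.7}, {"dx": 0.06, "dy": 0, "dz": 0.44, "ax": 0, "ay": 0, "az": 0, "gripper": -0.7}, {"dx": 0.06, "dy": 0, "dz": 0.44, "ax": 0, "ay": 0, "az": 0, "gripper": -0.7}]'

```text
time: 33.95
eef_pos: [0.65, 0.1808, 0.116]
tcp_rot: [0.683, 0.731, -0.0, -0.003]
contact_force: [-8.0, -0.4, 1.3]
opening: 0.238
finger_force: 53.8
```

```bash
python3 look.py|egrep "vise|^t"; python3 crank.py 298 36 3
```

```text
t 33.95 tcp [0.65   0.1808 0.116 ] closeyaw-90 -1.503 zx [-0.005  0.004]
vise (array([ 0.621 , -0.1012], dtype=float32), array([0.115, 0.2  ], dtype=float32), 0.055, array([327., 174.])) vx,vy [-0.0057 -0.1067]
334 [-0.17 -0.01  0.16]
370 [-0.4  -0.02  0.19]
406 [-0.6  -0.03  0.08]
```

Request:
jog_arm --increments '[{"dx": -0.08, "dy": 0, "dz": 0.1, "ax": 0, "ay": 0, "az": 0, "gripper": -0.7}, {"dx": -0.17, "dy": -0.01, "dz": 0.16, "ax": 0, "ay": 0, "az": 0, "gripper": -0.7}, {"dx": -0.17, "dy": -0.01, "dz": 0.16, "ax": 0, "ay": 0, "az": 0, "gripper": -0.7}, {"dx": -0.17, "dy": -0.01, "dz": 0.16, "ax": 0, "ay": 0, "az": 0, "gripper": -0.7}]'

```text
time: 34.4
eef_pos: [0.6305, 0.1798, 0.1339]
tcp_rot: [0.683, 0.731, 0.001, -0.002]
contact_force: [-4.0, -1.1, -2.9]
opening: 0.231
finger_force: 53.4
```

```bash
python3 crank.py 334 18 8
```

```text
352 [-0.11 -0.01  0.03]
370 [-0.23 -0.01  0.03]
388 [-0.34 -0.02 -0.01]
406 [-0.43 -0.02 -0.08]
424 [-0.5  -0.03 -0.17]
442 [-0.54 -0.03 -0.28]
460 [-0.53 -0.03 -0.4 ]
478 [-0.5  -0.03 -0.51]
```

Request:
jog_arm --increments '[{"dx": -0.11, "dy": -0.01, "dz": 0.03, "ax": 0, "ay": 0, "az": 0, "gripper": -0.7}, {"dx": -0.23, "dy": -0.01, "dz": 0.03, "ax": 0, "ay": 0, "az": 0, "gripper": -0.7}, {"dx": -0.23, "dy": -0.01, "dz": 0.03, "ax": 0, "ay": 0, "az": 0, "gripper": -0.7}, {"dx": -0.23, "dy": -0.01, "dz": 0.03, "ax": 0, "ay": 0, "az": 0, "gripper": -0.7}]'

```text
time: 34.8
eef_pos: [0.6059, 0.1784, 0.1382]
tcp_rot: [0.683, 0.731, 0.004, 0.001]
contact_force: [4.6, -1.4, -4.8]
opening: 0.237
finger_force: 52.9
```

```bash
python3 look.py|egrep "vise|^t";python3 - <<'E'
from h import *
d=pickle.load(open("top.pkl","rb")); P=cloud(d)
hsv=cv2.cvtColor(d["frame"],cv2.COLOR_BGR2HSV)
for v in (160,165): print([(u,tuple(int(c) for c in hsv[v,u]),P[v,u].round(3).tolist()) for u in range(292,306,2)])
for v in (160,): print([(u,tuple(int(c) for c in hsv[v,u])) for u in range(344,356,1)])
E
```

```text
t 34.8 tcp [0.6059 0.1784 0.1382] closeyaw-90 -1.503 zx [0.007 0.005]
vise (array([ 0.6211, -0.1017], dtype=float32), array([0.115, 0.201], dtype=float32), 0.054, array([327., 174.])) vx,vy [-0.0056 -0.1072]
[(292, (90, 22, 91), [0.655, -0.018, 0.132]), (294, (90, 22, 92), [0.655, -0.023, 0.133]), (296, (93, 25, 93), [0.655, -0.028, 0.131]), (298, (93, 24, 94), [0.655, -0.033, 0.13]), (300, (90, 19, 68), [0.655, -0.038, 0.13]), (302, (16, 97, 58), [0.655, -0.043, 0.133]), (304, (17, 107, 145), [0.654, -0.047, 0.137])]
[(292, (93, 25, 90), [0.644, -0.018, 0.13]), (294, (90, 22, 92), [0.643, -0.023, 0.13]), (296, (90, 23, 90), [0.643, -0.028, 0.131]), (298, (90, 25, 91), [0.643, -0.033, 0.132]), (300, (90, 17, 74), [0.643, -0.038, 0.132]), (302, (18, 77, 50), [0.643, -0.042, 0.131]), (304, (17, 109, 143), [0.641, -0.047, 0.138])]
[(344, (17, 109, 145)), (345, (17, 109, 148)), (346, (17, 111, 145)), (347, (17, 110, 142)), (348, (17, 108, 135)), (349, (17, 106, 99)), (350, (15, 68, 45)), (351, (45, 10, 50)), (352, (84, 17, 76)), (353, (90, 20, 89)), (354, (94, 22, 93)), (355, (90, 19, 93))]
```

Request:
jog_arm --increments '[{"dx": -0.11, "dy": -0.01, "dz": -0.04, "ax": 0, "ay": 0, "az": 0, "gripper": -0.7}, {"dx": -0.11, "dy": -0.01, "dz": -0.04, "ax": 0, "ay": 0, "az": 0, "gripper": -0.7}]'

```text
time: 35.05
eef_pos: [0.5944, 0.1777, 0.1353]
tcp_rot: [0.683, 0.731, 0.007, 0.003]
contact_force: [6.5, 0.1, -2.9]
opening: 0.237
finger_force: 53.3
```

Request:
jog_arm --increments '[{"dx": -0.09, "dy": 0, "dz": -0.07, "ax": 0, "ay": 0, "az": 0, "gripper": -0.7}, {"dx": -0.09, "dy": 0, "dz": -0.07, "ax": 0, "ay": 0, "az": 0, "gripper": -0.7}]'

```text
time: 35.25
eef_pos: [0.5847, 0.1774, 0.1296]
tcp_rot: [0.683, 0.731, 0.007, 0.004]
contact_force: [1.9, -1.9, 7.5]
opening: 0.237
finger_force: 54.4
```

Request:
jog_arm --increments '[{"dx": -0.07, "dy": 0, "dz": -0.09, "ax": 0, "ay": 0, "az": 0, "gripper": -0.7}, {"dx": -0.07, "dy": 0, "dz": -0.09, "ax": 0, "ay": 0, "az": 0, "gripper": -0.7}]'

```text
time: 35.45
eef_pos: [0.5752, 0.177, 0.1197]
tcp_rot: [0.683, 0.731, 0.005, 0.002]
contact_force: [-2.8, -4.3, 16.4]
opening: 0.238
finger_force: 55.4
```

Request:
jog_arm --increments '[{"dx": 0, "dy": 0, "dz": 0, "ax": 0, "ay": 0, "az": 0, "gripper": -0.7}, {"dx": 0, "dy": 0, "dz": 0, "ax": 0, "ay": 0, "az": 0, "gripper": -0.7}]'

```text
time: 35.65
eef_pos: [0.5752, 0.177, 0.1197]
tcp_rot: [0.683, 0.731, 0.004, 0.002]
contact_force: [-3.7, -3.1, 15.7]
opening: 0.24
finger_force: 55.4
```

```bash
python3 look.py|egrep "vise|^t"; python3 - <<'E'
from h import *
from plant import imaging
d=imaging.read_camera("scene"); cv2.imwrite("pics/s9.png",cv2.resize(d["frame"][190:320,220:380],(738,600)))
E
```

```text
t 35.65 tcp [0.5752 0.177  0.1197] closeyaw-90 -1.503 zx [0.009 0.004]
vise (array([ 0.6211, -0.1019], dtype=float32), array([0.115, 0.201], dtype=float32), 0.052, array([327., 174.])) vx,vy [-0.0056 -0.1074]
```

View pics/s9.png

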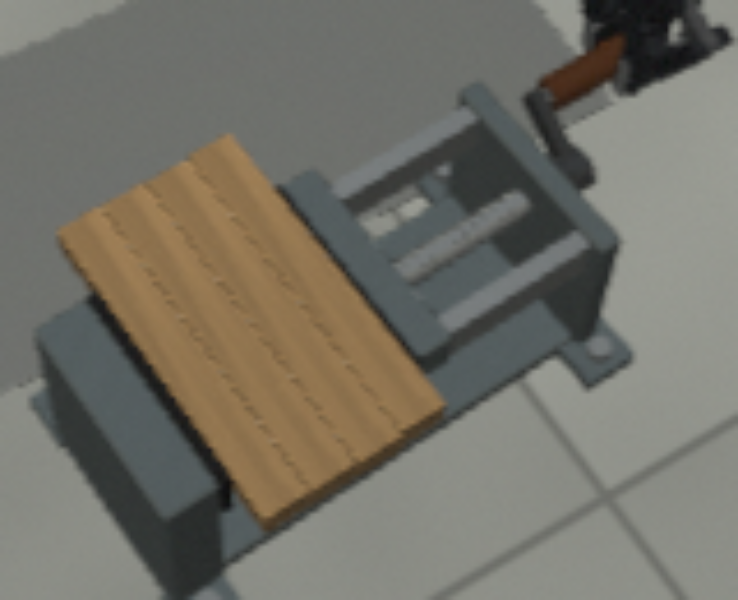

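The crop shows the four strips closed up into one flat board (250,320) between the jaws. Crank resistance is rising. I'll tighten a little more.

Request:
jog_arm --increments '[{"dx": -0.04, "dy": 0, "dz": -0.1, "ax": 0, "ay": 0, "az": 0, "gripper": -0.7}, {"dx": -0.04, "dy": 0, "dz": -0.1, "ax": 0, "ay": 0, "az": 0, "gripper": -0.7}, {"dx": -0.04, "dy": 0, "dz": -0.1, "ax": 0, "ay": 0, "az": 0, "gripper": -0.7}]'

```text
time: 36.05
eef_pos: [0.5685, 0.1767, 0.1066]
tcp_rot: [0.683, 0.731, 0.002, 0.0]
contact_force: [-7.4, -5.6, 16.6]
opening: 0.237
finger_force: 55.6
```

Request:
jog_arm --increments '[{"dx": -0.01, "dy": 0, "dz": -0.1, "ax": 0, "ay": 0, "az": 0, "gripper": -0.7}, {"dx": -0.01, "dy": 0, "dz": -0.1, "ax": 0, "ay": 0, "az": 0, "gripper": -0.7}, {"dx": -0.01, "dy": 0, "dz": -0.1, "ax": 0, "ay": 0, "az": 0, "gripper": -0.7}]'

```text
time: 36.35
eef_pos: [0.5663, 0.1765, 0.0934]
tcp_rot: [0.683, 0.731, 0.001, -0.001]
contact_force: [-8.8, -6.2, 14.9]
opening: 0.239
finger_force: 55.5
```

```bash
cp top.pkl topa.pkl; python3 look.py|egrep "vise|^t";python3 - <<'E'
from h import *
for f in ("topa.pkl","top.pkl"):
    d=pickle.load(open(f,"rb")); P=cloud(d); hsv=cv2.cvtColor(d["frame"],cv2.COLOR_BGR2HSV); V=hsv[...,2].astype(float);S=hsv[...,1]
    for v in (160,175): print(f,v,[int(x) for x in V[v,284:308]],[int(x) for x in V[v,344:358]])
    # jaw block back edge from height
    z=P[...,2]; print([u for u in range(275,310) if .12<z[160,u]<.15][0], np.median(z[150:190,305:347]).round(4), z[165,300:352:4].round(3))
E
```

```text
t 36.35 tcp [0.5663 0.1765 0.0934] closeyaw-90 -1.503 zx [-0.     0.002]
vise (array([ 0.621, -0.102], dtype=float32), array([0.115, 0.201], dtype=float32), 0.051, array([327., 174.])) vx,vy [-0.0057 -0.1074]
topa.pkl 160 [83, 80, 89, 83, 76, 76, 71, 77, 87, 90, 91, 91, 90, 91, 92, 90, 69, 41, 58, 114, 143, 143, 139, 138] [141, 144, 142, 140, 134, 97, 46, 50, 73, 86, 90, 92, 91, 91]
topa.pkl 175 [108, 107, 111, 111, 111, 115, 122, 110, 86, 86, 90, 91, 91, 91, 90, 91, 91, 73, 50, 55, 115, 141, 141, 144] [146, 145, 144, 136, 134, 132, 109, 63, 43, 68, 86, 93, 90, 92]
291 0.1363 [0.132 0.136 0.135 0.137 0.136 0.135 0.137 0.136 0.137 0.136 0.133 0.137
 0.138]
top.pkl 160 [80, 83, 87, 83, 73, 75, 79, 73, 79, 87, 88, 91, 91, 90, 92, 90, 77, 54, 58, 115, 142, 143, 140, 138] [141, 144, 142, 139, 132, 97, 47, 46, 72, 87, 90, 92, 91, 91]
top.pkl 175 [107, 107, 109, 111, 109, 106, 118, 121, 97, 74, 86, 89, 89, 91, 89, 89, 90, 87, 63, 55, 114, 140, 139, 144] [143, 144, 142, 136, 133, 132, 105, 61, 44, 65, 85, 91, 92, 89]
291 0.1361 [0.131 0.136 0.136 0.138 0.135 0.136 0.139 0.136 0.136 0.136 0.138 0.134
 0.135]
```

Request:
jog_arm --increments '[{"dx": 0, "dy": 0, "dz": 0, "ax": 0, "ay": 0, "az": 0, "gripper": 0}, {"dx": 0, "dy": 0, "dz": 0, "ax": 0, "ay": 0, "az": 0, "gripper": 0.1}, {"dx": 0, "dy": 0, "dz": 0, "ax": 0, "ay": 0, "az": 0, "gripper": 0.1}, {"dx": 0, "dy": 0, "dz": 0.5, "ax": 0, "ay": 0, "az": 0, "gripper": 0.1}, {"dx": 0, "dy": 0, "dz": 1, "ax": 0, "ay": 0, "az": 0, "gripper": 0.1}, {"dx": 0, "dy": 0, "dz": 1, "ax": 0, "ay": 0, "az": 0, "gripper": 1}, {"dx": -0.3, "dy": 1, "dz": 1, "ax": 0, "ay": 0, "az": 0.3, "gripper": 1}, {"dx": -0.3, "dy": 1, "dz": 1, "ax": 0, "ay": 0, "az": 0.4, "gripper": 1}, {"dx": -0.3, "dy": 1, "dz": 1, "ax": 0, "ay": 0, "az": 0.4, "gripper": 1}, {"dx": -0.3, "dy": 1, "dz": 1, "ax": 0, "ay": 0, "az": 0.4, "gripper": 1}]'

```text
time: 37.4
eef_pos: [0.5277, 0.3006, 0.2084]
tcp_rot: [0.432, 0.902, 0.002, -0.002]
contact_force: [0.6, -0.2, 0.7]
opening: 0.999
finger_force: 0.0
```

```bash
python3 look.py; cat > brick.py <<'E'
from h import *
d=pickle.load(open("top.pkl","rb")); P=cloud(d); hsv=cv2.cvtColor(d["frame"],cv2.COLOR_BGR2HSV);H,S,V=cv2.split(hsv)
v,u=np.mgrid[:420,:560]; m=((H<8)|(H>172))&(S>100)&(v>150)&(v<300)&(u<180)&(u>70)&(P[...,2]>.036)&(P[...,2]<.06)
for r in rect(d,m,.045): print("bricktop",r)
E
python3 brick.py; python3 goal.py .513 .4 .2 -.29
```

```text
t 37.4 tcp [0.5277 0.3006 0.2084] closeyaw-90 -0.893 zx [-0.003  0.005]
mat (array([ 0.3993, -0.295 ], dtype=float32), array([0.028, 0.087], dtype=float32), -0.662, array([398., 263.]))
mat (array([ 0.5625, -0.1172], dtype=float32), array([0.068, 0.127], dtype=float32), -1.548, array([329., 202.]))
mat (array([0.5912, 0.1774], dtype=float32), array([0.016, 0.079], dtype=float32), 1.552, array([220., 194.]))
vise (array([ 0.6212, -0.1018], dtype=float32), array([0.114, 0.201], dtype=float32), 0.055, array([327., 174.])) vx,vy [-0.0055 -0.1073]
d/.12 [-0.127  0.839 -0.069] rot/(pi/2) [-0.002 -0.002  0.382] q [ 0.35  0.18  1.79  0.01  1.17 -0.34]
```

```bash
python3 - <<'E'
from h import *
d=pickle.load(open("top.pkl","rb")); P=cloud(d)
cv2.imwrite("pics/t10.png",cv2.resize(d["frame"][130:280,80:280],(800,600)))
hsv=cv2.cvtColor(d["frame"],cv2.COLOR_BGR2HSV);H,S,V=cv2.split(hsv)
v,u=np.mgrid[:420,:560]; m=((H<20)|(H>170))&(S>80)&(v>180)&(v<210)&(u>198)&(u<245)
q=P[m]; print(np.percentile(q,[2,50,98],axis=0).round(4))
E
```

```text
[[0.5679 0.1265 0.1185]
 [0.5762 0.1585 0.1242]
 [0.584  0.1922 0.1273]]
```

View pics/t10.png

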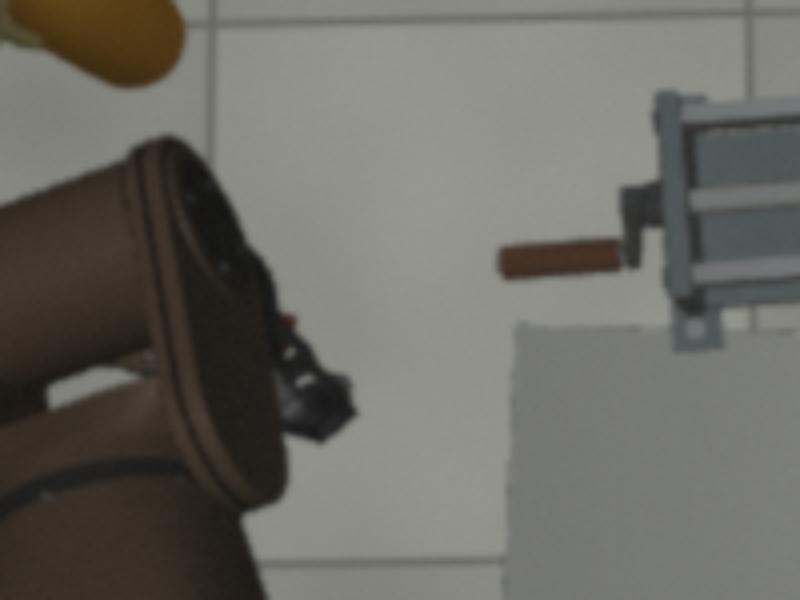

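The crop shows the crank sleeve at (560,260), back near 52°: it swung back about 40° when released. I'll check the jaw's image position against the earlier readings.

```bash
python3 - <<'E'
from h import *
for f in ("topa.pkl","top.pkl"):
    d=pickle.load(open(f,"rb")); V=cv2.cvtColor(d["frame"],cv2.COLOR_BGR2HSV)[...,2].astype(float)
    for v in (160,175): print(f,v,[int(x) for x in V[v,284:308]],[int(x) for x in V[v,344:358]])
E
```

```text
topa.pkl 160 [83, 80, 89, 83, 76, 76, 71, 77, 87, 90, 91, 91, 90, 91, 92, 90, 69, 41, 58, 114, 143, 143, 139, 138] [141, 144, 142, 140, 134, 97, 46, 50, 73, 86, 90, 92, 91, 91]
topa.pkl 175 [108, 107, 111, 111, 111, 115, 122, 110, 86, 86, 90, 91, 91, 91, 90, 91, 91, 73, 50, 55, 115, 141, 141, 144] [146, 145, 144, 136, 134, 132, 109, 63, 43, 68, 86, 93, 90, 92]
top.pkl 160 [78, 79, 85, 81, 72, 73, 65, 73, 83, 87, 87, 85, 87, 88, 88, 87, 71, 44, 54, 114, 139, 138, 136, 134] [139, 139, 138, 135, 129, 93, 45, 47, 69, 83, 88, 88, 89, 88]
top.pkl 175 [107, 103, 106, 109, 105, 109, 117, 107, 83, 82, 88, 88, 87, 87, 87, 87, 86, 72, 48, 51, 111, 135, 137, 137] [140, 140, 140, 133, 128, 128, 104, 60, 42, 64, 81, 88, 89, 88]
```

The crank is back at its 56° state. That is probably still squeezing, but I'll re-tighten it and release more carefully for margin.

Request:
jog_arm --increments '[{"dx": 0.2, "dy": -0.5, "dz": 0.05, "ax": 0, "ay": 0, "az": -0.2, "gripper": 0.3}, {"dx": 0.4, "dy": -1, "dz": 0.05, "ax": 0, "ay": 0, "az": -0.4, "gripper": 0.3}, {"dx": 0.4, "dy": -1, "dz": 0.05, "ax": 0, "ay": 0, "az": -0.4, "gripper": 0.3}, {"dx": 0.4, "dy": -1, "dz": 0.05, "ax": 0, "ay": 0, "az": -0.4, "gripper": 0.3}, {"dx": 0.4, "dy": -1, "dz": 0.05, "ax": 0, "ay": 0, "az": -0.4, "gripper": 0.3}, {"dx": 0.4, "dy": -1, "dz": 0.05, "ax": 0, "ay": 0, "az": -0.4, "gripper": 0.3}]'

```text
time: 38.05
eef_pos: [0.5771, 0.1772, 0.2143]
tcp_rot: [0.693, 0.721, 0.002, -0.002]
contact_force: [0.7, 1.1, -0.3]
opening: 0.649
finger_force: 0.0
```

```bash
python3 goal.py .576 .176 .1225 -1.518;  python3 look.py | grep ^t; python3 brick.py
```

```text
d/.12 [-0.009 -0.01  -0.765] rot/(pi/2) [-0.003  0.     0.008] q [0.13 0.17 1.8  0.   1.18 0.09]
t 38.05 tcp [0.5771 0.1772 0.2143] closeyaw-90 -1.531 zx [0.    0.005]
bricktop (array([0.5078, 0.4259], dtype=float32), array([0.05 , 0.112], dtype=float32), 0.265, array([127., 226.]))
```

Request:
jog_arm --increments '[{"dx": 0, "dy": -0.01, "dz": -0.76, "ax": 0, "ay": 0, "az": 0, "gripper": 0}, {"dx": 0, "dy": -0.01, "dz": -0.76, "ax": 0, "ay": 0, "az": 0, "gripper": 0}, {"dx": 0, "dy": -0.01, "dz": -0.76, "ax": 0, "ay": 0, "az": 0, "gripper": 0}, {"dx": 0, "dy": -0.01, "dz": -0.76, "ax": 0, "ay": 0, "az": 0, "gripper": -0.7}, {"dx": 0, "dy": -0.01, "dz": -0.76, "ax": 0, "ay": 0, "az": 0, "gripper": -0.7}, {"dx": 0, "dy": -0.01, "dz": -0.76, "ax": 0, "ay": 0, "az": 0, "gripper": -0.7}, {"dx": 0, "dy": -0.01, "dz": -0.76, "ax": 0, "ay": 0, "az": 0, "gripper": -0.7}]'

```text
time: 38.8
eef_pos: [0.5782, 0.1768, 0.1261]
tcp_rot: [0.693, 0.721, 0.003, -0.0]
contact_force: [-2.2, 2.6, 5.5]
opening: 0.234
finger_force: 49.2
```

```bash
python3 crank.py 52 10 6
```

```text
62 [-0.04 -0.   -0.05]
72 [-0.06 -0.   -0.11]
82 [-0.08 -0.   -0.18]
92 [-0.08 -0.   -0.24]
102 [-0.07 -0.   -0.31]
112 [-0.05 -0.   -0.37]
```

Request:
jog_arm --increments '[{"dx": -0.04, "dy": 0, "dz": -0.05, "ax": 0, "ay": 0, "az": 0, "gripper": -0.7}, {"dx": -0.06, "dy": 0, "dz": -0.11, "ax": 0, "ay": 0, "az": 0, "gripper": -0.7}, {"dx": -0.08, "dy": 0, "dz": -0.18, "ax": 0, "ay": 0, "az": 0, "gripper": -0.7}, {"dx": -0.08, "dy": 0, "dz": -0.24, "ax": 0, "ay": 0, "az": 0, "gripper": -0.7}, {"dx": -0.08, "dy": 0, "dz": -0.24, "ax": 0, "ay": 0, "az": 0, "gripper": -0.7}, {"dx": -0.08, "dy": 0, "dz": -0.24, "ax": 0, "ay": 0, "az": 0, "gripper": -0.7}]'

```text
time: 39.4
eef_pos: [0.5667, 0.1763, 0.0981]
tcp_rot: [0.693, 0.721, 0.0, -0.003]
contact_force: [-11.5, 0.9, 16.7]
opening: 0.238
finger_force: 50.6
```

Request:
jog_arm --increments '[{"dx": -0.02, "dy": 0, "dz": 0.03, "ax": 0, "ay": 0, "az": 0, "gripper": -0.7}, {"dx": -0.03, "dy": 0, "dz": 0.05, "ax": 0, "ay": 0, "az": 0, "gripper": -0.7}, {"dx": -0.03, "dy": 0, "dz": 0.05, "ax": 0, "ay": 0, "az": 0, "gripper": -0.7}]'

```text
time: 39.7
eef_pos: [0.5668, 0.1762, 0.1039]
tcp_rot: [0.693, 0.721, 0.005, 0.001]
contact_force: [-0.8, -0.3, 8.5]
opening: 0.24
finger_force: 49.7
```

Unloading shows the crank pushing back, so it had settled at its friction limit and the squeeze is firm. I'll guide it back gently and release.

Request:
jog_arm --increments '[{"dx": 0.02, "dy": 0, "dz": 0.05, "ax": 0, "ay": 0, "az": 0, "gripper": -0.7}, {"dx": 0.02, "dy": 0, "dz": 0.05, "ax": 0, "ay": 0, "az": 0, "gripper": -0.7}, {"dx": 0.02, "dy": 0, "dz": 0.05, "ax": 0, "ay": 0, "az": 0, "gripper": 0}, {"dx": 0.02, "dy": 0, "dz": 0.05, "ax": 0, "ay": 0, "az": 0, "gripper": 0.3}, {"dx": 0.02, "dy": 0, "dz": 0.05, "ax": 0, "ay": 0, "az": 0, "gripper": 0.3}, {"dx": 0.02, "dy": 0, "dz": 0.05, "ax": 0, "ay": 0, "az": 0, "gripper": 0.3}]'

```text
time: 40.3
eef_pos: [0.5659, 0.1759, 0.1058]
tcp_rot: [0.693, 0.721, 0.001, -0.002]
contact_force: [-0.5, 0.5, 0.3]
opening: 0.649
finger_force: 0.0
```

```bash
python3 look.py | egrep "^t|vise|brick"; python3 brick.py; python3 - <<'E'
from h import *
d=pickle.load(open("top.pkl","rb"))
V=cv2.cvtColor(d["frame"],cv2.COLOR_BGR2HSV)[...,2].astype(float)
for v in (160,175): print(v,[int(x) for x in V[v,284:308]],[int(x) for x in V[v,344:358]])
cv2.imwrite("pics/t11.png",cv2.resize(d["frame"][160:280,80:240],(800,600)))
E
```

```text
t 40.3 tcp [0.5659 0.1759 0.1058] closeyaw-90 -1.532 zx [-0.001  0.004]
vise (array([ 0.621 , -0.1019], dtype=float32), array([0.115, 0.201], dtype=float32), 0.054, array([327., 174.])) vx,vy [-0.0057 -0.1073]
brick (array([0.5129, 0.3977], dtype=float32), array([0.07 , 0.101], dtype=float32), -0.294, array([135., 224.]))
bricktop (array([0.5143, 0.4022], dtype=float32), array([0.061, 0.101], dtype=float32), -0.294, array([133., 223.]))
160 [80, 82, 88, 84, 76, 75, 72, 76, 86, 90, 89, 88, 91, 91, 91, 89, 68, 41, 57, 115, 143, 143, 140, 138] [143, 144, 140, 138, 133, 96, 45, 47, 74, 86, 90, 91, 92, 90]
175 [109, 107, 109, 111, 109, 113, 121, 109, 85, 83, 91, 90, 92, 91, 89, 91, 89, 75, 48, 55, 116, 141, 140, 144] [142, 144, 143, 136, 132, 131, 107, 61, 45, 64, 85, 91, 91, 91]
```

View pics/t11.png

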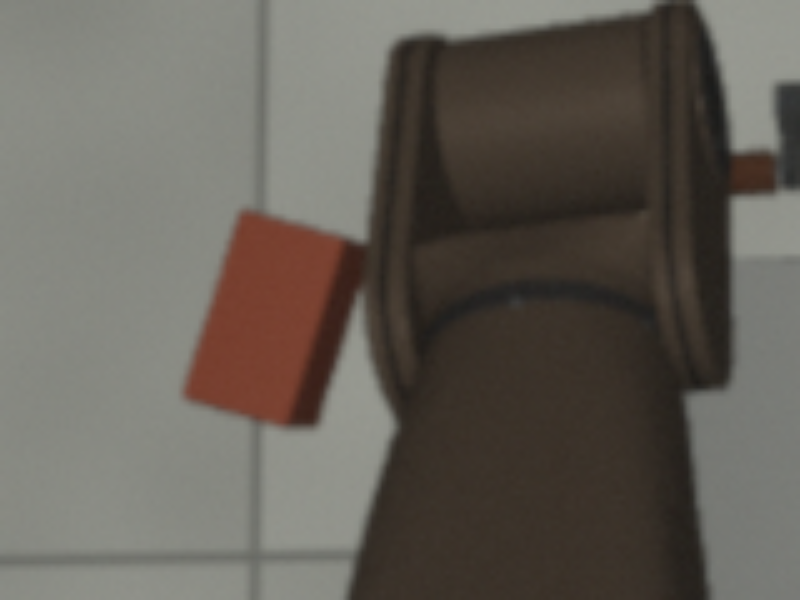

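The crop shows the brick undisturbed, its top face centred at about (275,318). The jaw reads exactly as before, so the squeeze holds. I'll leave the crank and go to the brick.

Request:
jog_arm --increments '[{"dx": 0.08, "dy": 0, "dz": 0, "ax": 0, "ay": 0, "az": 0, "gripper": 0.4}, {"dx": 0.08, "dy": 0, "dz": 0.4, "ax": 0, "ay": 0, "az": 0, "gripper": 0.4}, {"dx": 0.08, "dy": 0, "dz": 0.9, "ax": 0, "ay": 0, "az": 0, "gripper": 0.4}, {"dx": 0.08, "dy": 0, "dz": 0.9, "ax": 0, "ay": 0, "az": 0, "gripper": 1}, {"dx": -0.2, "dy": 1, "dz": 0.9, "ax": 0, "ay": 0, "az": 0.4, "gripper": 1}, {"dx": -0.2, "dy": 1, "dz": 0.9, "ax": 0, "ay": 0, "az": 0.6, "gripper": 1}, {"dx": -0.2, "dy": 1, "dz": 0.9, "ax": 0, "ay": 0, "az": 0.6, "gripper": 1}, {"dx": -0.2, "dy": 1, "dz": 0.9, "ax": 0, "ay": 0, "az": 0.6, "gripper": 1}, {"dx": -0.2, "dy": 1, "dz": 0.9, "ax": 0, "ay": 0, "az": 0.6, "gripper": 1}, {"dx": -0.2, "dy": 1, "dz": 0.9, "ax": 0, "ay": 0, "az": 0.6, "gripper": 1}]'

```text
time: 41.35
eef_pos: [0.5425, 0.2965, 0.214]
tcp_rot: [0.307, 0.952, 0.001, -0.002]
contact_force: [0.0, -0.7, 0.4]
opening: 1.0
finger_force: 0.0
```

```bash
python3 goal.py .5143 .4022 .13 -.294
```

```text
d/.12 [-0.235  0.88  -0.7  ] rot/(pi/2) [-0.002 -0.002  0.211] q [ 0.33  0.2   1.76  0.    1.18 -0.61]
```

Request:
jog_arm --increments '[{"dx": -0.23, "dy": 0.88, "dz": 0, "ax": 0, "ay": 0, "az": 0.21, "gripper": 1}, {"dx": -0.23, "dy": 0.88, "dz": 0, "ax": 0, "ay": 0, "az": 0.21, "gripper": 1}, {"dx": -0.23, "dy": 0.88, "dz": 0, "ax": 0, "ay": 0, "az": 0.21, "gripper": 1}, {"dx": -0.23, "dy": 0.88, "dz": -0.7, "ax": 0, "ay": 0, "az": 0.21, "gripper": 1}, {"dx": -0.23, "dy": 0.88, "dz": -0.7, "ax": 0, "ay": 0, "az": 0.21, "gripper": 1}, {"dx": -0.23, "dy": 0.88, "dz": -0.7, "ax": 0, "ay": 0, "az": 0.21, "gripper": 1}]'

```text
time: 41.95
eef_pos: [0.5113, 0.3993, 0.1232]
tcp_rot: [0.151, 0.989, -0.004, -0.007]
contact_force: [-1.4, 0.4, -0.9]
opening: 1.0
finger_force: 0.0
```

Request:
jog_arm --increments '[{"dx": 0, "dy": 0, "dz": -0.35, "ax": 0, "ay": 0, "az": 0, "gripper": 1}, {"dx": 0, "dy": 0, "dz": -0.7, "ax": 0, "ay": 0, "az": 0, "gripper": 1}, {"dx": 0, "dy": 0, "dz": -0.7, "ax": 0, "ay": 0, "az": 0, "gripper": 1}, {"dx": 0, "dy": 0, "dz": -0.7, "ax": 0, "ay": 0, "az": 0, "gripper": 0.1}, {"dx": 0, "dy": 0, "dz": -0.7, "ax": 0, "ay": 0, "az": 0, "gripper": 0.1}, {"dx": 0, "dy": 0, "dz": -0.7, "ax": 0, "ay": 0, "az": 0, "gripper": 0.1}, {"dx": 0, "dy": 0, "dz": -0.7, "ax": 0, "ay": 0, "az": 0, "gripper": 0.1}]' --force 60

```text
time: 42.65
eef_pos: [0.5175, 0.4031, 0.0511]
tcp_rot: [0.15, 0.989, 0.003, 0.001]
contact_force: [0.4, -0.1, 7.4]
opening: 0.684
finger_force: 70.0
```

Request:
jog_arm --increments '[{"dx": 0, "dy": 0, "dz": 0.5, "ax": 0, "ay": 0, "az": 0, "gripper": 0.1}, {"dx": 0, "dy": 0, "dz": 1, "ax": 0, "ay": 0, "az": 0, "gripper": 0.1}, {"dx": 0, "dy": 0, "dz": 1, "ax": 0, "ay": 0, "az": 0, "gripper": 0.1}, {"dx": 0.2, "dy": -0.4, "dz": 1, "ax": 0, "ay": 0, "az": 0, "gripper": 0.1}, {"dx": 0.2, "dy": -0.7, "dz": 1, "ax": 0, "ay": 0, "az": 0.1, "gripper": 0.1}, {"dx": 0.2, "dy": -1, "dz": 1, "ax": 0, "ay": 0, "az": 0.1, "gripper": 0.1}]'

```text
time: 43.25
eef_pos: [0.5385, 0.2799, 0.1667]
tcp_rot: [0.071, 0.997, 0.0, -0.002]
contact_force: [1.4, -0.1, -4.8]
opening: 0.681
finger_force: 68.8
```

Request:
jog_arm --increments '[{"dx": 0.1, "dy": -0.3, "dz": 0.5, "ax": 0, "ay": 0, "az": 0.12, "gripper": 0.1}, {"dx": 0.2, "dy": -0.6, "dz": 0.5, "ax": 0, "ay": 0, "az": 0.12, "gripper": 0.1}, {"dx": 0.2, "dy": -1, "dz": 0.5, "ax": 0, "ay": 0, "az": 0.12, "gripper": 0.1}, {"dx": 0.2, "dy": -1, "dz": 0.5, "ax": 0, "ay": 0, "az": 0.12, "gripper": 0.1}]'

```text
time: 43.65
eef_pos: [0.5633, 0.1563, 0.2276]
tcp_rot: [-0.019, 1.0, -0.001, -0.002]
contact_force: [0.6, 0.7, -4.8]
opening: 0.682
finger_force: 68.8
```

Request:
jog_arm --increments '[{"dx": 0.1, "dy": -0.3, "dz": 0, "ax": 0, "ay": 0, "az": 0, "gripper": 0.1}, {"dx": 0.2, "dy": -0.6, "dz": 0, "ax": 0, "ay": 0, "az": 0, "gripper": 0.1}, {"dx": 0.2, "dy": -1, "dz": 0, "ax": 0, "ay": 0, "az": 0, "gripper": 0.1}, {"dx": 0.2, "dy": -1, "dz": 0, "ax": 0, "ay": 0, "az": 0, "gripper": 0.1}]'

```text
time: 44.05
eef_pos: [0.5864, 0.0372, 0.2259]
tcp_rot: [-0.019, 1.0, -0.001, -0.003]
contact_force: [-0.3, 1.1, -4.0]
opening: 0.68
finger_force: 68.8
```

```bash
python3 goal.py .6295 -.0994 .2 .053
```

```text
d/.12 [ 0.359 -1.138 -0.216] rot/(pi/2) [ 0.001 -0.004  0.009] q [-0.11  0.13  1.82 -0.    1.2  -1.72]
```

Request:
jog_arm --increments '[{"dx": 0.2, "dy": -0.4, "dz": 0, "ax": 0, "ay": 0, "az": 0.01, "gripper": 0.1}, {"dx": 0.36, "dy": -0.8, "dz": 0, "ax": 0, "ay": 0, "az": 0.01, "gripper": 0.1}, {"dx": 0.36, "dy": -1, "dz": 0, "ax": 0, "ay": 0, "az": 0.01, "gripper": 0.1}, {"dx": 0.36, "dy": -1, "dz": 0, "ax": 0, "ay": 0, "az": 0.01, "gripper": 0.1}]'

```text
time: 44.45
eef_pos: [0.6299, -0.0813, 0.2258]
tcp_rot: [-0.028, 1.0, -0.0, -0.003]
contact_force: [0.3, -0.1, -4.6]
opening: 0.685
finger_force: 68.8
```

Request:
jog_arm --increments '[{"dx": 0, "dy": -0.14, "dz": 0, "ax": 0, "ay": 0, "az": 0, "gripper": 0.1}, {"dx": 0, "dy": -0.14, "dz": -0.2, "ax": 0, "ay": 0, "az": 0, "gripper": 0.1}, {"dx": 0, "dy": -0.14, "dz": -0.28, "ax": 0, "ay": 0, "az": 0, "gripper": 0.1}, {"dx": 0, "dy": -0.14, "dz": -0.28, "ax": 0, "ay": 0, "az": 0, "gripper": 0.1}]'

```text
time: 44.85
eef_pos: [0.628, -0.0937, 0.1898]
tcp_rot: [-0.03, 1.0, 0.001, -0.005]
contact_force: [-0.4, 0.0, -3.7]
opening: 0.685
finger_force: 68.7
```

```bash
python3 goal.py .6295 -.0994 .186 .053
```

```text
d/.12 [ 0.012 -0.048 -0.032] rot/(pi/2) [-0.002 -0.007 -0.005] q [-0.31  0.26  1.73 -0.    1.16 -1.94]
```

Request:
jog_arm --increments '[{"dx": 0, "dy": -0.05, "dz": 0, "ax": 0, "ay": -0.006, "az": 0, "gripper": 0.1}, {"dx": 0, "dy": -0.05, "dz": -0.03, "ax": 0, "ay": -0.006, "az": 0, "gripper": 0.1}, {"dx": 0, "dy": -0.05, "dz": -0.05, "ax": 0, "ay": -0.006, "az": 0, "gripper": 0.1}, {"dx": 0, "dy": -0.05, "dz": -0.05, "ax": 0, "ay": -0.006, "az": 0, "gripper": 0.1}]'

```text
time: 45.25
eef_pos: [0.6299, -0.1011, 0.1869]
tcp_rot: [-0.03, 1.0, 0.0, 0.002]
contact_force: [-0.1, -0.6, -3.6]
opening: 0.683
finger_force: 68.9
```

Request:
jog_arm --increments '[{"dx": 0, "dy": 0, "dz": -0.02, "ax": 0, "ay": 0, "az": 0, "gripper": 0.1}, {"dx": 0, "dy": 0, "dz": -0.03, "ax": 0, "ay": 0, "az": 0, "gripper": 0.1}, {"dx": 0, "dy": 0, "dz": -0.03, "ax": 0, "ay": 0, "az": 0, "gripper": 0.1}]'

```text
time: 45.55
eef_pos: [0.6304, -0.1011, 0.1862]
tcp_rot: [-0.03, 1.0, 0.0, 0.003]
contact_force: [-4.0, 1.4, 4.8]
opening: 0.684
finger_force: 69.8
```

Contact made (+4.8 N). I'll release and retreat.

Request:
jog_arm --increments '[{"dx": 0, "dy": 0, "dz": 0, "ax": 0, "ay": 0, "az": 0, "gripper": 0.6}, {"dx": 0, "dy": 0, "dz": 0, "ax": 0, "ay": 0, "az": 0, "gripper": 0.8}, {"dx": 0, "dy": 0, "dz": 0, "ax": 0, "ay": 0, "az": 0, "gripper": 0.9}, {"dx": 0, "dy": 0, "dz": 0.2, "ax": 0, "ay": 0, "az": 0, "gripper": 0.9}, {"dx": 0, "dy": 0, "dz": 0.7, "ax": 0, "ay": 0, "az": 0, "gripper": 0.9}, {"dx": 0, "dy": 0, "dz": 0.9, "ax": 0, "ay": 0, "az": 0, "gripper": 0.9}, {"dx": -0.8, "dy": 0.8, "dz": 0.9, "ax": 0, "ay": 0, "az": 0, "gripper": 0.9}, {"dx": -0.8, "dy": 0.8, "dz": 0.9, "ax": 0, "ay": 0, "az": 0, "gripper": 0.9}, {"dx": -0.8, "dy": 0.8, "dz": 0.9, "ax": 0, "ay": 0, "az": 0, "gripper": 0.9}]'

```text
time: 46.45
eef_pos: [0.5325, -0.0037, 0.2915]
tcp_rot: [-0.03, 1.0, 0.0, 0.003]
contact_force: [-0.3, 0.2, 0.2]
opening: 0.949
finger_force: 0.0
```

Request:
jog_arm --increments '[{"dx": -0.6, "dy": 1, "dz": 0, "ax": 0, "ay": 0, "az": 0, "gripper": 0.9}, {"dx": -0.6, "dy": 1, "dz": 0, "ax": 0, "ay": 0, "az": 0, "gripper": 0.9}, {"dx": -0.6, "dy": 1, "dz": 0, "ax": 0, "ay": 0, "az": 0, "gripper": 0.9}, {"dx": -0.6, "dy": 1, "dz": 0, "ax": 0, "ay": 0, "az": 0, "gripper": 0.9}]'

```text
time: 46.85
eef_pos: [0.4598, 0.1181, 0.2915]
tcp_rot: [-0.032, 0.999, 0.001, 0.003]
contact_force: [0.2, -0.5, -0.5]
opening: 0.95
finger_force: 0.0
```

Request:
jog_arm --increments '[{"dx": 0, "dy": 1, "dz": 0, "ax": 0, "ay": 0, "az": 0, "gripper": 0.9}, {"dx": 0, "dy": 1, "dz": 0, "ax": 0, "ay": 0, "az": 0, "gripper": 0.9}, {"dx": 0, "dy": 1, "dz": 0, "ax": 0, "ay": 0, "az": 0, "gripper": 0.9}, {"dx": 0, "dy": 1, "dz": 0, "ax": 0, "ay": 0, "az": 0, "gripper": 0.9}]'

```text
time: 47.25
eef_pos: [0.4622, 0.2366, 0.2913]
tcp_rot: [-0.031, 1.0, 0.0, 0.003]
contact_force: [-0.5, 0.7, 0.1]
opening: 0.949
finger_force: 0.0
```

```bash
python3 look.py | egrep "^t|vise|brick"; python3 - <<'E'
from h import *
from plant import imaging
d=pickle.load(open("top.pkl","rb")); P=cloud(d); hsv=cv2.cvtColor(d["frame"],cv2.COLOR_BGR2HSV);H,S,V=cv2.split(hsv)
v,u=np.mgrid[:420,:560]; m=((H<8)|(H>172))&(S>100)&(v>120)&(v<230)&(u<380)&(u>250)&(P[...,2]>.165)
for r in rect(d,m,.18):
    c=r[0]-[.621,.0056]; print("bricktop",r,"vx,vy",(c[0]+.053*c[1]).round(4),(c[1]-.053*c[0]).round(4))
q=P[m]; A=np.c_[q[:,:2],np.ones(len(q))]; print("plane",np.linalg.lstsq(A,q[:,2],rcond=None)[0].round(3),"z",np.median(q[:,2]).round(4))
V=V.astype(float)
for v in (150,195): print(v,[int(x) for x in V[v,284:308]])
# glue
k=np.zeros(V.shape,bool);k[190:260,430:490]=1; k&=(P[...,2]>.12)&(P[...,2]<.27); q=P[k]; print("glue",q.min(0).round(3),q.max(0).round(3))
d=imaging.read_camera("scene"); cv2.imwrite("pics/s12.png",d["frame"][160:420,60:420])
E
```

```text
t 47.25 tcp [0.4622 0.2366 0.2913] closeyaw-90 0.063 zx [0.005 0.001]
vise (array([ 0.6212, -0.1018], dtype=float32), array([0.114, 0.201], dtype=float32), 0.056, array([327., 174.])) vx,vy [-0.0055 -0.1073]
bricktop (array([ 0.6258, -0.1009], dtype=float32), array([0.058, 0.103], dtype=float32), 0.056, array([329., 168.])) vx,vy -0.0008 -0.1068
plane [-0.564  1.01   0.639] z 0.1811
150 [136, 138, 138, 138, 138, 136, 112, 86, 87, 89, 88, 88, 87, 88, 86, 71, 44, 45, 108, 135, 141, 138, 134, 132]
195 [118, 118, 119, 118, 118, 119, 116, 117, 116, 98, 80, 86, 87, 90, 89, 88, 88, 87, 87, 64, 48, 81, 125, 140]
glue [ 0.472 -0.412  0.12 ] [ 0.523 -0.361  0.254]
```

View pics/s12.png

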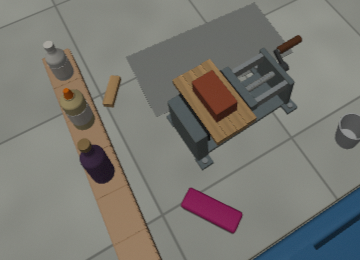

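The last view shows the brick flat on the clamped board at (215,92). The glue bottle stands upright at (75,108) between the lotion and the shampoo, and the offcut at (112,90) is where it was. The arm is clear, so I'll hand in.

```bash
python3 -c "
from plant import job; print(job.sign_off())"
```

```text
the job is handed in; nothing more can be done
None
```

I handed the job in at about 47 s with the four oak strips clamped flat, the half brick on the middle of them, the glue bottle upright on the ledge and the bystanders left in place. Sign-off gave no verdict, and the squeeze is inferred from crank resistance and the jaw's position in the images, because the crank swung back about 40° each time I let go.

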